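Load a pan handle into the drill jig and clamp it

ROBOT

A 7-joint arm with a two-finger parallel gripper is mounted at the origin on a cart in front of the work surface, level with it; the furniture and walls round the work are solid. World frame = base frame: x ahead of the robot, y to its left, z up, the work surface at z = 0. Lengths are in m, angles in rad, forces in N, time in s.
With the tool pointing down it reaches from about 0.4 to 0.875 m from the base axis. Payload 4.4 kg.
Tool frame: the origin (TCP) lies at the very end of the fingers, on their centre line; the grasp point (between the pads) lies 19 mm behind it; x points along the fingers, y is the direction in which the jaws open and shut, and the axes are right-handed (so a half turn about x gives the same grasp; the last joint's range is limited). The gripper opens to 85 mm and grips with 20 to 120 N. Pads are 22 mm wide; open, the fingers measure 114 mm over their backs; the gripper's body (76 mm by 85 mm) begins 54 mm behind the grasp point. The pads swing forward as they close: fully open they stand 13 mm farther back than shut.
Start: joints at [1.216, 0.628, 0.038, 1.517, -0.027, 0.996, -0.02], TCP at [0.185, -0.623, 0.194] pointing down, gripper open.
Joint ranges: [-3.06, 3.06], [-0.37, 2.12], [-1.25, 1.32], [0.18, 2.47], [-1.1, 4.24], [0.23, 1.98], [-2.94, 2.94]. Speed limits (rad/s): [2.57, 2.57, 3.14, 3.14, 3.14, 3.14, 3.14].

INTERFACE

Orientations are given as a rotation vector (axis times angle).
In Python, from rig import manip, imaging, models gives the robot as it stands.
- The arm moves only by the shell command python3 -m handwheel 'ROWS' [FORCE]. ROWS is JSON, a list of rows, each a list of 3 entries, a list of its own where there are three numbers: the turn, a rotation vector about the tool's x, y, z in degrees, then the shift along the tool's x, y, z in mm, then the finger opening in mm, from 0 to 85.4. A call has 1 to 8 rows; each row shifts and turns the pose as measured when the row begins, along the tool's axes as they then stand; what a row does not reach is not made up. A row lasts 1/12 s, in which the tool goes at most 41.7 mm and 7.16 degrees, less where a joint would pass 70% of its speed; a pose out of reach is approached as far as the arm can. A call is refused whole if a number of a shift passes 41.7 or a number of a turn 7.16, either way. A call with a gripper value outside its range is refused whole. The fingers move at their own pace and stop on an object; FORCE is the grip in N (left out, the last holds). Time passes only in rows, so rows that do not move let the fingers close. It gives the time, the measured TCP pose, the force and the opening at its end, in the units of the state.
- manip.observe(): the state, without advancing time (a new reading comes with each control period).
- imaging.read_camera(name): name is "scene" or "top"; returns (picture, depth): 480x640x3 uint8, blue, green, red; 480x640 float32, m along the optical axis (not along the pixel's ray), 0 where there is no reading.
- imaging.camera_info(name): a dict with "K" (3x3 intrinsics, pixels), "distortion" ([k1, k2, p1, p2, k3] as OpenCV has them; the pictures are not rectified), "cam_to_world" (4x4, takes a point from camera to world coordinates). Camera axes: x right, y down, z forward; pixel columns grow to the right and rows downward; lengths in m; the calibration is good to about 2 mm. A picture is of the moment at which its call begins. camera_info takes no time and is no camera call.
- manip.close_job(): hands the job in, once; it reports no verdict.
Trained networks look in the newest picture that a camera, given by its name, has taken for a name from the list of things; names that differ only in an ending like _2 or _b are one class to them, and where a whole thing is asked for, a point or a joint stands for the part that bears it (a point fixed in the world has none). Each returns a list of dicts, best first, with "score" (0 to 1); they miss things now and then, are a little off and sometimes report something else, mostly with a low value. They report only what shows in the picture. A call takes as long as a camera call. They do not tell look-alikes from the thing itself.
- models.recognise(thing, camera): "point" ([x, y, z] in m, in world coordinates, good to about 4 mm: the middle of the surface that is visible of it).
- models.landmark_of(thing, camera): "point" ([x, y, z] in m, in world coordinates, good to about 4 mm: a listed point, or the origin of a listed thing).
The state is a dict: "time": time; "joint_positions": joint angles; "joint_velocities": joint speeds; "effort": joint torques, N m; "tcp_pos": TCP position; "eef_rot": TCP orientation; "ft_force": force on the tool from outside, world axes, zero at the start; "wrist_torque": the same for the moment, N m; "finger_gap": finger opening in m.
Only numpy, scipy, OpenCV 4.12 (cv2) and the standard library are available. Lean on these libraries where they do the work, as an engineer would, in place of code of your own. Each camera call takes 0.05 s, during which the arm holds its last target.

TASK

Load the loose black pan handle into the drill jig, steel bracket first: slide it along the channel and under the bushing plate, and push it home past the spring shoe, firmly but without ramming, until the bracket is felt to rest on the stop screw. Then press the thumb catch to free the clamp lever, and swing the lever right down so that its pad holds the handle; let go, and leave the grease tin, the standing punch and the bottle where they are.

Things in the scene. Friction and masses are not known exactly. Their poses are not given: they have to be found in the camera images.
- handle: loose black pan handle with a steel bracket, lying on its flat underside left of the control box, 168 mm long, 38 mm wide, 29 mm high, about 0.09 kg. Origin: middle of its length, on the underside; its y axis runs along it towards the bracket, z up. The grip runs from y = -84 to +51 mm: 36 mm wide at y = -60, 38 at -42, 33 at 0, 25 at +35, widest 13 mm up; top 24 mm up at y = -40, 23 mm at 0
- bracket_tip (a point): middle of the outer face of the upturned flange at the bracket's end, 82 mm from the handle's middle along its y axis, 22 mm above its underside. The bracket is a strap 22 mm wide, 8 to 11 mm above the underside; the flange at its end is as wide and reaches from 8 to 29 mm up
- grip_tail (a point): rounded tail end of the grip, at y = -84 mm of the handle, 11 mm above its underside: the place to push. The underside is slightly crowned: the handle may rest rocked about 4 degrees to either side
- jig: drill jig, fixed on the bench right of the control box: aluminium base, 8 mm thick (the channel's floor), from x = -156 mm (84 mm wide loading tongue) to x = +115 mm. Origin: on the bench under the channel's centre line; x axis along the channel in loading direction (mouth towards the robot, stop at the far end), y left of that, z up. Clamp lever and thumb catch stand on its left (+y) side
- channel_mouth (a point): on the channel's floor where the straight guide rails begin, jig x = -68 mm. The rails are 42 mm apart, 12 mm thick, tops 26 mm above the bench; flared ends widen the mouth to about 52 mm at x = -79 mm. There is no room for fingers beside a handle between the rails: once home only its tail stands out here, 10 to 20 mm, so the last part of the way is a push on the tail
- bridge_edge (a point): middle of the lower front edge of the steel bushing plate (bridge), jig x = +25 mm, 42 mm above the bench; the plate covers the channel up to x = +100 mm, its top is 50 mm above the bench
- gap_entry (a point): on the floor under the bridge, jig x = +50 mm, where the bracket enters its gap: on the left a fixed cheek with its face at y = +13.5 mm (x = +50 to +80 mm, slanting lead-in from x = +29 mm), on the right the spring shoe. The bracket runs through with its middle about 2.5 mm left of the centre line
- shoe_face (a point): start of the straight face of the sprung steel shoe, jig (66, -6, 22) mm, as it stands when empty; its 17 degree ramp begins at x = +40 mm. The bracket wedges it 2.5 mm aside, so the push meets a springy drag of some 3 to 12 N over the last 20 to 30 mm of the way: that is not yet the stop
- stop_face (a point): centre of the face, turned to the mouth, of the stop screw's steel button (20 mm across), hidden under the bridge on the centre line, 30 mm above the bench; axes as the jig's. Rigid. The screw is set differently each time: the face lies at jig x = +78 to +88 mm. Home = the bracket flange touches it (resistance then rises well above the shoe's drag); over 40 N bends the bracket
- clamp_lever (a joint): angle of the clamp lever (rad): 0 = upright (open), grows as it swings over the channel towards the jig's -y side; its pad meets the grip of a loaded handle at about 1.57, end of travel 1.62. Stiff (0.45 N m, 4 N at the grip), stays where it is left. While the catch is hooked it can move only about 0.05 rad
- lever_hinge (a point): the clamp lever's hinge axis, parallel to the jig's x axis, at jig (0, 58, 45) mm
- lever_grip (a point): a point on the axis of the lever's round black grip (15 to 20 mm thick, from 78 to 138 mm from the hinge), 115 mm from the hinge: at jig (0, 58, 160) mm when upright, (0, -57, 45) mm when closed
- thumb_catch (a joint): angle of the thumb catch (rad): 0 = hooked over the pin on the lever's side, grows as the thumb plate is pressed down and the hook rises; the pin is free above 0.32, end of travel 0.6 (press it fully down). Stiff (0.12 N m, about 2 N at the plate), stays where it is left
- catch_pivot (a point): the thumb catch's pivot axis, parallel to the jig's x axis, at jig (-25, 92, 82) mm; the hook reaches from it to the lever, the thumb plate points outward (+y)
- thumb_plate (a point): middle of the top of the catch's ridged thumb plate (26 x 30 mm), 60 mm outward (+y) from the pivot: at jig (-25, 152, 102) mm when hooked; it goes down about 35 mm over the full travel
- grease_tin: flat grease tin with a red lid, 72 mm across, 38 mm high, standing between the jig and the older white clamp fixture; origin at the centre of its underside. Leave it alone
- punch_1: steel rivet punch standing upright behind the control box, 24 mm thick, 66 mm high; origin at the centre of its underside. Leave it alone
- oil_bottle: clear plastic bottle with a blue-green cap, 72 mm across, 212 mm high, standing behind the grease tin; origin at the centre of its underside. Leave it alone
Things that resemble listed ones, but are neither listed nor needed, are in the scene too. There is more than one size of the handle; the one meant has the size given above.

How it is judged:
On the way, in this order (a step that is already met when the one before it is completed fails the run):
1. the pan handle is home: its bracket flange against the stop screw under the bushing plate, clamp lever still up and caught (x of bracket_tip in the frame of stop_face between -0.002 and 0.003 m and y of bracket_tip in the frame of stop_face between -0.006 and 0.006 m and z of bracket_tip in the frame of stop_face between -0.008 and 0.008 m and value of joint clamp_lever below 0.15 rad and value of joint thumb_catch below 0.25 rad), for 0.2 s.
2. the thumb catch is released, the lever still up and the handle still home (x of bracket_tip in the frame of stop_face between -0.002 and 0.003 m and y of bracket_tip in the frame of stop_face between -0.006 and 0.006 m and z of bracket_tip in the frame of stop_face between -0.008 and 0.008 m and value of joint thumb_catch above 0.36 rad and value of joint clamp_lever below 0.3 rad), for 0.2 s.
At the end, for the whole second after the job is handed in: the pan handle lies flat in the jig with its bracket flange within 2 mm of the stop screw's face and on its centre line within 6 mm, the clamp lever is down on it (above 1.52 rad), and all is at rest and let go (x of bracket_tip in the frame of stop_face between -0.002 and 0.003 m and y of bracket_tip in the frame of stop_face between -0.006 and 0.006 m and z of bracket_tip in the frame of stop_face between -0.008 and 0.008 m and value of joint clamp_lever above 1.52 rad and angle between handle's own z axis and vertical below 0.15 rad and linear speed of handle below 0.01 m/s and velocity of joint clamp_lever between -0.05 and 0.05 rad/s); the robot touches nothing.
It fails at once if the bracket is rammed against the stop screw (over 40 N) (contact force between handle and stop_screw above 40 N).
It fails at once if the lever is forced against the hooked catch (over 45 N) (contact force between clamp_lever and thumb_catch above 45 N).
It fails at once if the grease tin is knocked over or out of its place (over 25 mm) (distance of grease_tin from where it was at the start of the episode above 0.025 m or angle between grease_tin's own z axis and vertical above 0.5 rad).
It fails at once if the punch is knocked over or out of its place (over 25 mm) (distance of punch_1 from where it was at the start of the episode above 0.025 m or angle between punch_1's own z axis and vertical above 0.5 rad).
It fails at once if the bottle is knocked over or out of its place (over 25 mm) (distance of oil_bottle from where it was at the start of the episode above 0.025 m or angle between oil_bottle's own z axis and vertical above 0.5 rad).
It also fails if it takes over 72 s, if anything falls off the work surface, if the arm or the gripper's body presses on something with over 40 N, if the wrist force passes 120 N, or if a joint passes its speed limit or range.

## Working session

There is one attempt and no reset: what is moved stays moved. The work goes in short steps, Python scripts to look and compute and a shell command to move; the robot and the scene stay as the last step left them, time stands still between calls to the robot, and variables do not carry over. Pictures are saved under pics/ and viewed, and the job is handed in when it is done.

```bash
mkdir -p pics; ls; python3 - <<'E'
from rig import manip, imaging, models
import cv2
print(manip.observe())
for c in("scene","top"):
    p,d=imaging.read_camera(c); cv2.imwrite(f"pics/{c}0.png",p)
    i=imaging.camera_info(c); print(c,i)
E
```

```text
pics
{'time': 0.0, 'joint_positions': array([ 1.21620935,  0.62931281,  0.03842395,  1.51838656, -0.02700345,
        0.99629511, -0.02000792]), 'joint_velocities': array([-0.00071817,  0.00011994,  0.00052292,  0.00017938, -0.00010439,
       -0.00020662,  0.00074399]), 'effort': array([-4.18785803e-04, -5.63397503e+01,  1.22619420e+00, -1.93448460e+01,
        1.10055532e-02,  1.04837763e-02, -1.23198923e-06]), 'tcp_pos': array([ 0.1849514 , -0.62239869,  0.19260448]), 'eef_rot': array([ 2.06690118,  0.30253223, -2.06748848]), 'ft_force': array([-0.28280356, -0.30195152, -0.97664969]), 'wrist_torque': array([ 0.0123165 ,  0.00753795, -0.02079267]), 'finger_gap': 0.08541351330639661}
scene {'K': array([[540.05624355,   0.        , 328.3894363 ],
       [  0.        , 540.05624355, 244.69820965],
       [  0.        ,   0.        ,   1.        ]]), 'distortion': array([-0.03190187,  0.        ,  0.        ,  0.        ,  0.        ]), 'cam_to_world': array([[-0.49761886, -0.47127521,  0.72819994, -0.45357493],
       [-0.8672039 ,  0.28796573, -0.40624271,  0.55244535],
       [-0.01824451, -0.83365186, -0.55198887,  0.90996814],
       [ 0.        ,  0.        ,  0.        ,  1.        ]])}
top {'K': array([[523.55754095,   0.        , 318.63737955],
       [  0.        , 523.55754095, 246.17962428],
       [  0.        ,   0.        ,   1.        ]]), 'distortion': array([0.01934859, 0.        , 0.        , 0.        , 0.        ]), 'cam_to_world': array([[ 0.005786  , -0.98361772,  0.18017407,  0.34486055],
       [-0.9997026 , -0.00995828, -0.02226102, -0.01739817],
       [ 0.02369056, -0.17999168, -0.98338281,  1.27562583],
       [ 0.        ,  0.        ,  0.        ,  1.        ]])}
```

View pics/scene0.png

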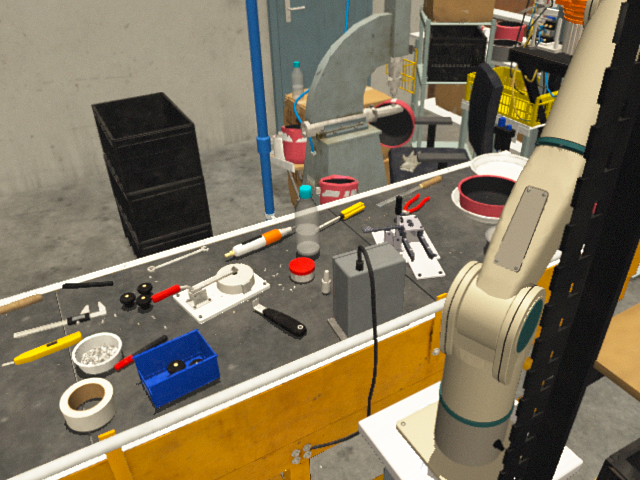

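View pics/top0.png

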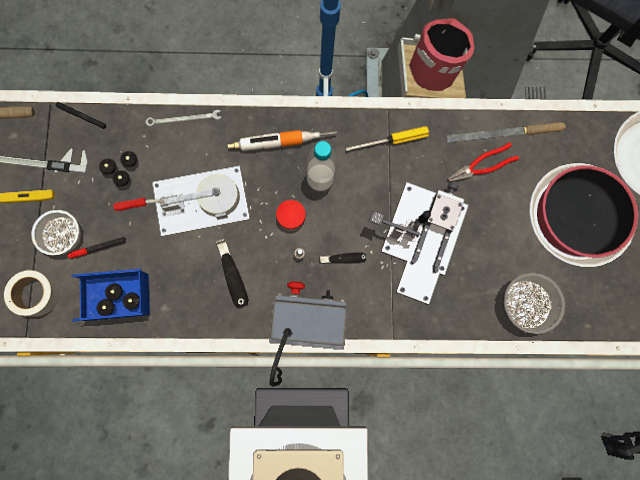

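The top view shows two candidate black handles. One lies left of the control box at about (232,275) with its bracket at about (222,243). The other, at about (343,258), is smaller and lies behind the box. The left one fits both the description and the size, so I'll measure and enlarge it. The jig is at about (430,240) and the tin at (291,214). The punch is at (299,254) and the bottle at (321,170).

```bash
cat > h.py <<'E'
import numpy as np, cv2
from rig import manip, imaging, models
def pix2plane(c,uv,z):
    i=imaging.camera_info(c);T=i["cam_to_world"]
    p=cv2.undistortPoints(np.array(uv,float).reshape(-1,1,2),i["K"],i["distortion"])[:,0]
    r=np.c_[p,np.ones(len(p))]@T[:3,:3].T
    s=(z-T[2,3])/r[:,2]
    return T[:3,3]+r*s[:,None]
def proj(c,P):
    i=imaging.camera_info(c);T=np.linalg.inv(i["cam_to_world"])
    return cv2.projectPoints(np.atleast_2d(np.array(P,float)),cv2.Rodrigues(T[:3,:3])[0],T[:3,3],i["K"],i["distortion"])[0][:,0]
def cloud(c,d):
    i=imaging.camera_info(c);T=i["cam_to_world"]
    v,u=np.mgrid[0:480,0:640]
    p=cv2.undistortPoints(np.c_[u.ravel(),v.ravel()].astype(float).reshape(-1,1,2),i["K"],i["distortion"])[:,0]
    P=np.c_[p,np.ones(len(p))]*d.ravel()[:,None]
    P=P@T[:3,:3].T+T[:3,3]; P[d.ravel()==0]=np.nan
    return P.reshape(480,640,3)
E
python3 - <<'E'
from h import *
print("L", np.round(pix2plane("top",[(222,241),(236,305),(320,258),(367,258)],0.012),3))
p,d=imaging.read_camera("top"); ps,ds=imaging.read_camera("scene")
np.savez("d0.npz",p=p,d=d,ps=ps,ds=ds)
cv2.imwrite("pics/ha.png",cv2.resize(p[225:325,190:390],None,fx=4,fy=4,interpolation=cv2.INTER_CUBIC))
cv2.imwrite("pics/ja.png",cv2.resize(p[170:320,350:490],None,fx=4,fy=4,interpolation=cv2.INTER_CUBIC)[:600])
cv2.imwrite("pics/js.png",cv2.resize(ps[180:300,340:460],None,fx=5,fy=5,interpolation=cv2.INTER_CUBIC))
for c in("top","scene"):
  for t in ["handle","bracket_tip","grip_tail","jig","channel_mouth","bridge_edge","gap_entry","shoe_face","stop_face","lever_hinge","lever_grip","catch_pivot","thumb_plate","grease_tin","punch_1","oil_bottle"]:
    r=models.landmark_of(t,c)
    print(c,t,[(np.round(x["point"],4).tolist(),round(x["score"],2)) for x in r[:3]])
print(manip.observe()["time"])
E
```

```text
L [[ 0.587  0.191  0.012]
 [ 0.431  0.151  0.012]
 [ 0.547 -0.05   0.012]
 [ 0.548 -0.165  0.012]]
top handle [([0.5065, 0.1675, -0.0049], 0.89)]
top bracket_tip [([0.5828, 0.1935, 0.0257], 0.91), ([0.544, -0.0456, 0.0176], 0.86)]
top grip_tail [([0.4252, 0.1383, 0.0077], 0.87), ([0.5516, -0.1612, 0.0059], 0.55)]
top jig [([0.5979, -0.3245, -0.0019], 0.81)]
top channel_mouth [([0.5362, -0.2982, 0.0097], 0.7)]
top bridge_edge [([0.6261, -0.3377, 0.0412], 0.82), ([0.6172, -0.2727, 0.1579], 0.41)]
top gap_entry [([0.6495, -0.3403, 0.0065], 0.92)]
top shoe_face [([0.6609, -0.3571, 0.0213], 0.69)]
top stop_face []
top lever_hinge [([0.6205, -0.2723, 0.0454], 0.57)]
top lever_grip [([0.651, 0.0272, 0.0033], 0.58), ([0.6229, -0.2744, 0.1593], 0.5)]
top catch_pivot [([0.6082, -0.2285, 0.0861], 0.84)]
top thumb_plate [([0.6311, -0.1763, 0.0974], 0.78)]
top grease_tin [([0.6507, 0.0315, 0.0051], 0.68), ([0.7554, -0.0482, -0.0055], 0.25)]
top punch_1 [([0.5623, 0.0099, 0.0025], 0.64)]
top oil_bottle [([0.7537, -0.0466, -0.005], 0.64)]
scene handle [([0.5095, 0.1696, 0.0018], 0.77)]
scene bracke
[... 314 characters left out ...]

scene gap_entry [([0.6486, -0.3399, 0.0022], 0.66), ([0.6544, -0.3567, 0.0215], 0.25)]
scene shoe_face [([0.6572, -0.3578, 0.0218], 0.76), ([0.6203, -0.2711, 0.1598], 0.64)]
scene stop_face [([0.6738, -0.3582, 0.0259], 0.55), ([0.6322, -0.1758, 0.0989], 0.18)]
scene lever_hinge [([0.6183, -0.2716, 0.0405], 0.63)]
scene lever_grip [([0.6191, -0.2737, 0.1623], 0.8)]
scene catch_pivot [([0.6087, -0.2351, 0.0844], 0.9)]
scene thumb_plate [([0.6335, -0.1764, 0.0995], 0.45)]
scene grease_tin [([0.6484, 0.0259, 0.003], 0.85), ([0.6218, -0.2706, 0.1584], 0.46), ([0.5091, 0.1672, 0.0013], 0.33)]
scene punch_1 [([0.5574, 0.0032, -0.0008], 0.64)]
scene oil_bottle [([0.75, -0.0446, -0.0028], 0.59)]
1.8
```

View pics/ha.png

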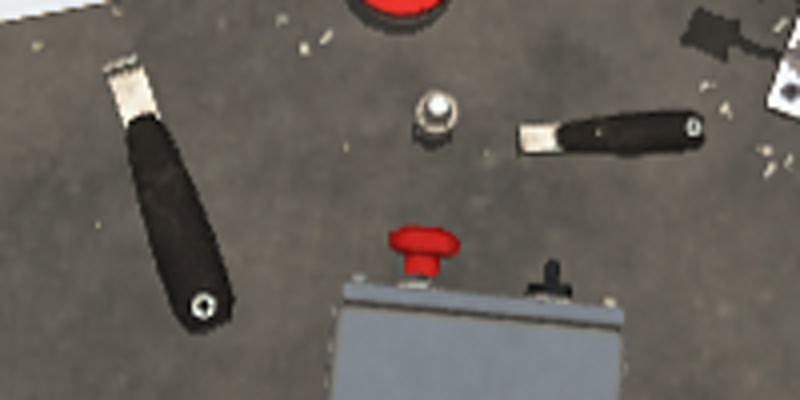

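View pics/ja.png

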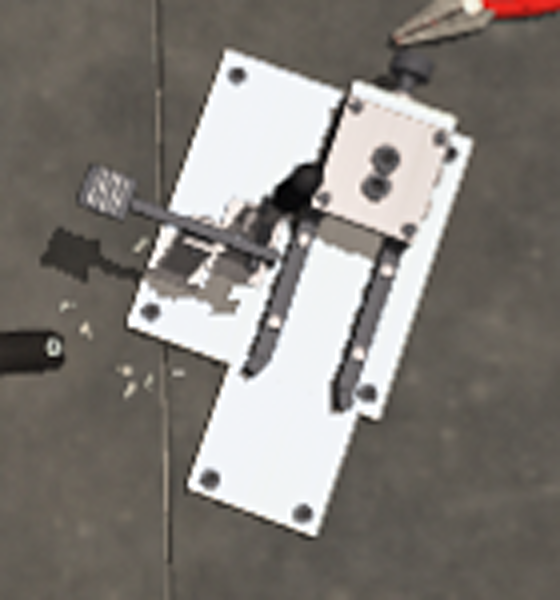

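View pics/js.png

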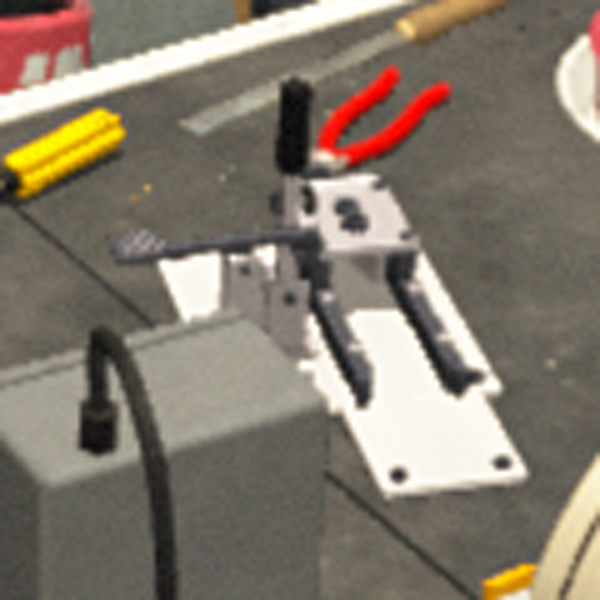

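```bash
python3 - <<'E'
from h import *
from scipy.optimize import least_squares
J={"jig":(0,0,0),"channel_mouth":(-68,0,8),"bridge_edge":(25,0,42),"gap_entry":(50,0,8),"shoe_face":(66,-6,22),"lever_hinge":(0,58,45),"lever_grip":(0,58,160),"catch_pivot":(-25,92,82),"thumb_plate":(-25,152,102)}
M={"jig":[(.5979,-.3245),(.6025,-.326)],"channel_mouth":[(.5362,-.2982),(.5346,-.3036)],"bridge_edge":[(.6261,-.3377),(.6232,-.3317)],"gap_entry":[(.6495,-.3403),(.6486,-.3399)],"shoe_face":[(.6609,-.3571),(.6572,-.3578)],"lever_hinge":[(.6205,-.2723),(.6183,-.2716)],"lever_grip":[(.6229,-.2744),(.6191,-.2737)],"catch_pivot":[(.6082,-.2285),(.6087,-.2351)],"thumb_plate":[(.6311,-.1763),(.6335,-.1764)]}
A=np.array([np.array(J[k][:2])/1e3 for k in M for _ in M[k]]);B=np.array([m for k in M for m in M[k]])
f=lambda x:(A@np.array([[np.cos(x[2]),np.sin(x[2])],[-np.sin(x[2]),np.cos(x[2])]])+x[:2]-B).ravel()
r=least_squares(f,[.6,-.32,-.3],loss="soft_l1",f_scale=.003);print(r.x,np.degrees(r.x[2]));print(np.round(f(r.x).reshape(-1,2)*1e3,1).tolist())
E
```

```text
[ 0.60014513 -0.3263189  -0.36507053] -20.91700064033356
[[2.2, -1.8], [-2.4, -0.3], [0.4, -3.8], [2.0, 1.6], [-2.6, 2.5], [0.3, -3.5], [-2.6, -3.9], [-1.7, -4.3], [-1.2, 1.6], [2.5, 2.3], [0.4, 0.2], [2.6, -0.5], [-2.0, 2.3], [1.8, 1.6], [1.4, -3.0], [0.9, 3.6], [-0.0, 0.9], [-2.4, 1.0]]
```

The crop confirms the choice: the left handle is about 165 mm long and the other about 115 mm. In the jig crop the catch's thumb plate is on the left, the lever is upright and the mouth faces the robot. I'll check the jig fit with an overlay, then refine the handle pose.

```bash
cat >> h.py <<'E'
JX=np.array([.60014513,-.3263189,-.36507053])
def j2w(P,J=None):
    J=JX if J is None else J
    P=np.atleast_2d(np.array(P,float))/1e3; c,s=np.cos(J[2]),np.sin(J[2])
    return np.c_[J[0]+c*P[:,0]-s*P[:,1],J[1]+s*P[:,0]+c*P[:,1],P[:,2]]
def w2j(P,J=None):
    J=JX if J is None else J
    P=np.atleast_2d(np.array(P,float)); c,s=np.cos(J[2]),np.sin(J[2]); d=P[:,:2]-J[:2]
    return np.c_[c*d[:,0]+s*d[:,1],-s*d[:,0]+c*d[:,1],P[:,2]]*1e3
LINES=[[(-156,-42,8),(-156,42,8)],[(-156,42,8),(-70,42,8)],[(-156,-42,8),(-70,-42,8)],[(-68,21,26),(25,21,26)],[(-68,-21,26),(25,-21,26)],[(-68,33,26),(25,33,26)],[(-68,-33,26),(25,-33,26)],[(25,-35,50),(25,35,50)],[(0,58,45),(0,58,183)],[(-25,92,82),(-25,152,102)],[(-25,165,102),(-25,139,102)]]
def overlay(c,p,box,k,fn,J=None,extra=[]):
    x0,y0,x1,y1=box
    im=cv2.resize(p[y0:y1,x0:x1],None,fx=k,fy=k,interpolation=cv2.INTER_CUBIC)
    for L in LINES:
        q=((proj(c,j2w(L,J))-[x0,y0]+.5)*k).astype(int); cv2.line(im,tuple(map(int,q[0])),tuple(map(int,q[1])),(0,0,255),1)
    for L in extra:
        q=((proj(c,L)-[x0,y0]+.5)*k).astype(int); cv2.polylines(im,[q.reshape(-1,1,2)],False,(0,255,0),1)
    cv2.imwrite(fn,im)
E
python3 - <<'E'
from h import *
D=np.load("d0.npz")
overlay("top",D["p"],(350,170,490,320),4,"pics/ov1.png")
overlay("scene",D["ps"],(340,180,460,300),5,"pics/ov2.png")
p=D["p"];m=(p.max(2)<62).astype(np.uint8)
C=cloud("top",D["d"])
# tongue corners
print(w2j(pix2plane("top",[(397.3,291.8),(429.3,304)],.008)).round(1))
# box/heights
for n,(u0,v0,u1,v1) in {"box":(260,280,350,350),"handle":(200,235,260,312)}.items():
    q=C[v0:v1,u0:u1].reshape(-1,3);q=q[np.isfinite(q[:,0])];h=q[q[:,2]>.012];print(n,h.min(0).round(3),h.max(0).round(3))
q=C[235:312,205:256].reshape(-1,3);mm=m[235:312,205:256].ravel().astype(bool)
h=q[(q[:,2]>.010)&np.isfinite(q[:,0])];print(len(h))
c=h[:,:2].mean(0);w,v=np.linalg.eigh(np.cov(h[:,:2].T));a=v[:,1]*np.sign(v[0,1]);b=np.array([-a[1],a[0]])
t=(h[:,:2]-c)@a;s=(h[:,:2]-c)@b
print(c,np.degrees(np.arctan2(a[1],a[0])),t.min(),t.max(),s.min(),s.max())
for lo in np.arange(-.09,.09,.02):
    k=(t>lo)&(t<lo+.02)
    if k.sum(): print(round(lo+.01,3),k.sum(),s[k].min().round(4),s[k].max().round(4),((s[k].min()+s[k].max())/2).round(4),h[k,2].max().round(4))
E
```

```text
[[-156.5   34.7    8. ]
 [-156.   -47.6    8. ]]
box [ 0.329 -0.113  0.012] [0.474 0.07  0.279]
handle [0.426 0.125 0.012] [0.587 0.203 0.034]
851
[0.49673838 0.16059682] 20.770349510091886 -0.07203555582875705 0.09537145138243125 -0.01827919859496761 0.01887839340451371
-0.08 11 -0.0111 0.0113 0.0001 0.0217
-0.06 120 -0.0173 0.0182 0.0005 0.0293
-0.04 133 -0.018 0.0188 0.0004 0.0302
-0.02 128 -0.0183 0.0186 0.0002 0.0341
0.0 123 -0.0172 0.0189 0.0008 0.0309
0.02 107 -0.016 0.0168 0.0004 0.0278
0.04 93 -0.0138 0.0145 0.0004 0.0265
0.06 60 -0.0108 0.0109 0.0001 0.0213
0.08 45 -0.0106 0.0105 -0.0 0.0162
```

View pics/ov1.png

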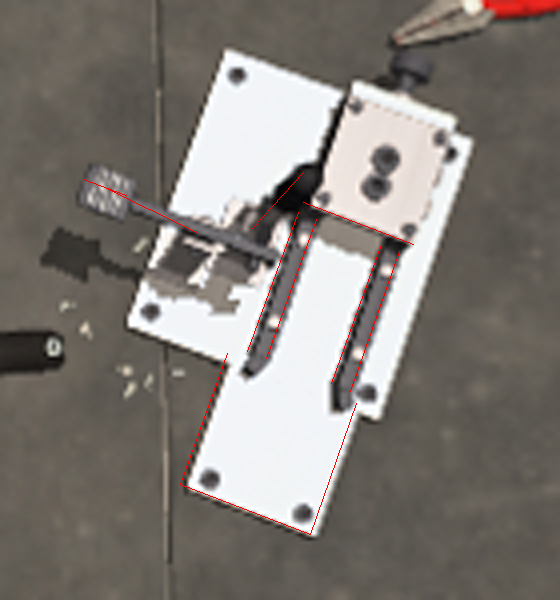

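View pics/ov2.png

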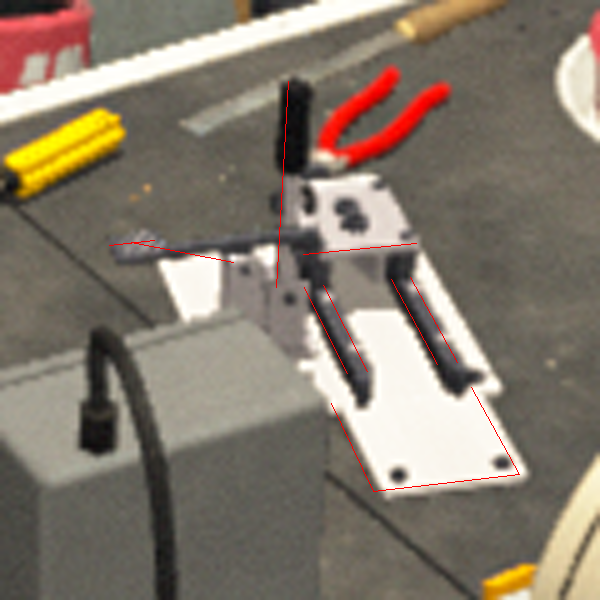

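```bash
python3 - <<'E'
from h import *
from scipy.ndimage import map_coordinates
from scipy.optimize import least_squares
D=np.load("d0.npz")
imgs={"top":cv2.GaussianBlur(cv2.cvtColor(D["p"],cv2.COLOR_BGR2GRAY).astype(np.float32),(0,0),.6),"scene":cv2.GaussianBlur(cv2.cvtColor(D["ps"],cv2.COLOR_BGR2GRAY).astype(np.float32),(0,0),.6)}
# edges: (point, normal dir in jig plane, sign irrelevant) search +-10mm for max |grad|
E=[]
for x in range(-150,-85,6):
    E+= [((x,42,8),(0,1)),((x,-42,8),(0,1))]
for y in range(-36,37,6): E+=[((-156,y,8),(1,0))]
for x in range(-60,20,6): E+=[((x,-21,26),(0,1))]
for c in("top","scene"):
  obs=[]
  for P,n in E:
    if c=="scene" and n==(0,1) and P[1]==42: pass
    t=np.arange(-9,9.1,.25); pts=np.array([(P[0]+n[0]*k,P[1]+n[1]*k,P[2]) for k in t])
    uv=proj(c,j2w(pts)); g=map_coordinates(imgs[c],[uv[:,1],uv[:,0]],order=1)
    if P[2]==26: # white floor-> dark rail going -y ; edge is where
        dg=np.gradient(g); i=np.argmax(dg)   # g rises with +y (rail dark -> floor bright)
    else:
        s=np.sign(P[1]) if n==(0,1) else -1
        dg=np.gradient(g)*-s; i=np.argmax(dg)
    if dg[i]>4: obs.append((P,n,t[i]))
  for name,f in {"L":lambda P:P[1]==42 and P[0]>-156,"R":lambda P:P[1]==-42 and P[0]>-156,"F":lambda P:P[0]==-156,"rail":lambda P:P[2]==26}.items():
    o=[(P[0] if n==(0,1) else P[1],t) for P,n,t in obs if f(P)]
    print(c,name,o)
E
```

```text
top L [(-150, np.float64(-4.0)), (-144, np.float64(-4.25)), (-138, np.float64(-2.75)), (-132, np.float64(-4.5)), (-126, np.float64(-3.75)), (-120, np.float64(-4.0)), (-114, np.float64(-4.0)), (-108, np.float64(-4.5)), (-102, np.float64(-3.0)), (-96, np.float64(-3.5)), (-90, np.float64(-3.75))]
top R [(-150, np.float64(-3.25)), (-144, np.float64(-3.5)), (-138, np.float64(-3.5)), (-132, np.float64(-2.0)), (-126, np.float64(-2.75)), (-120, np.float64(-3.0)), (-114, np.float64(-3.0)), (-108, np.float64(-3.5)), (-102, np.float64(-3.75)), (-96, np.float64(-2.75)), (-90, np.float64(-3.25))]
top F [(-36, np.float64(0.25)), (-30, np.float64(-1.25)), (-24, np.float64(-0.75)), (-18, np.float64(-0.75)), (-12, np.float64(-0.75)), (-6, np.float64(-0.5)), (0, np.float64(-0.75)), (6, np.float64(-0.5)), (12, np.float64(-1.25)), (18, np.float64(0.0)), (24, np.float64(-1.75)), (30, np.float64(-1.25)), (36, np.float64(0.5))]
top rail [(-60, np.float64(1.0)), (-54, np.float64(0.5)), (-48, np.float64(0.0)), (-42, np.float64(0.25)), (-36, np.float64(-0.25)), (-30, np.float64(1.0)), (-24, np.float64(0.5)), 
[... 353 characters left out ...]
.25)), (-108, np.float64(-4.25)), (-102, np.float64(-3.75)), (-96, np.float64(-4.75)), (-90, np.float64(-3.5))]
scene R [(-150, np.float64(-5.75)), (-144, np.float64(-5.5)), (-138, np.float64(-5.0)), (-132, np.float64(-6.5)), (-126, np.float64(-5.5)), (-120, np.float64(-4.75)), (-114, np.float64(-4.5)), (-108, np.float64(-5.75)), (-102, np.float64(-5.25)), (-96, np.float64(-5.0)), (-90, np.float64(-3.5))]
scene F [(-24, np.float64(-8.25))]
scene rail [(-60, np.float64(4.0)), (-54, np.float64(4.5)), (-48, np.float64(3.25)), (-42, np.float64(3.75)), (-36, np.float64(2.75)), (-30, np.float64(3.25)), (-24, np.float64(4.25)), (-18, np.float64(3.25)), (-12, np.float64(4.5)), (-6, np.float64(5.0))]
```

```bash
cat >> h.py <<'E'
_c,_s=np.cos(JX[2]),np.sin(JX[2])
JX[:2]+=np.array([_c*-.7+_s*4.0,_s*-.7-_c*4.0])/1e3
from scipy.spatial.transform import Rotation as Ro
def down(yaw):  # tool x down, tool z horizontal at heading "yaw"(deg): y = z cross x
    z=np.array([np.cos(np.radians(yaw)),np.sin(np.radians(yaw)),0]);x=np.array([0,0,-1.]);y=np.cross(z,x)
    return Ro.from_matrix(np.c_[x,y,z])
def st():
    o=manip.observe();R=Ro.from_rotvec(o["eef_rot"]);return o,R,np.array(o["tcp_pos"])
def go(pos,yaw):
    o,R,p=st(); best=min((down(yaw+k) for k in(0,180)),key=lambda Q:(R.inv()*Q).magnitude())
    rv=np.degrees((R.inv()*best).as_rotvec()); d=np.array(pos)-p
    print("t",o["time"],"tcp",p.round(4),"turn",rv.round(2),"shift now",(R.inv().apply(d)*1e3).round(1),"shift after turn",(best.inv().apply(d)*1e3).round(1),"jig",w2j(p).round(1),"gap",round(o["finger_gap"],4),"F",np.round(o["ft_force"],1),"q7",o["joint_positions"][6].round(2))
E
python3 - <<'E'
from h import *
o,R,p=st();print(R.as_matrix().round(3),JX)
a=np.radians(20.77);H=np.array([.5076,.1647]);g=H-.056*np.array([np.cos(a),np.sin(a)]);print(g)
go([*g,.25],20.8)
E
```

```text
[[ 0.     0.285 -0.959]
 [-0.    -0.959 -0.285]
 [-1.     0.    -0.   ]] [ 0.5980632  -0.32980538 -0.36507053]
[0.45523936 0.14484142]
t 1.8 tcp [ 0.1852 -0.6231  0.1935] turn [-4.26 -0.   -0.  ] shift now [ -56.5 -659.2 -477.6] shift after turn [ -56.5 -622.  -525.2] jig [[-281.  -421.4  193.5]] gap 0.0856 F [-0.5 -0.1 -0.3] q7 -0.02
```

```bash
python3 -m handwheel '[[[-4.2,0,0],[-12,-16,-35],85],[[0,0,0],[-12,-16,-35],85],[[0,0,0],[-12,-16,-35],85],[[0,0,0],[-12,-16,-35],85],[[0,0,0],[-12,-16,-35],85],[[0,0,0],[-12,-16,-35],85],[[0,0,0],[-12,-16,-35],85],[[0,0,0],[-12,-16,-35],85]]' 30
python3 - <<'E'
from h import *
go([.55,0,.32],20.8)
D=np.load("d0.npz");C=cloud("top",D["d"]);q=C[280:350,260:350].reshape(-1,3);q=q[q[:,2]>.05];print(np.percentile(q,[1,25,50,75,95,99],axis=0).round(3))
E
```

```text
time: 2.47
tcp_pos: [0.4001, -0.4067, 0.2878]
eef_rot: [2.025, 0.354, -2.045]
ft_force: [1.3, -1.5, -0.2]
finger_gap: 0.0851
t 2.4667 tcp [ 0.4001 -0.4067  0.2878] turn [-1.12  0.52  0.13] shift now [ -34.  -332.6 -277.8] shift after turn [ -32.2 -327.  -284.6] jig [[-157.4 -142.5  287.8]] gap 0.0851 F [ 1.3 -1.5 -0.2] q7 -0.49
[[ 0.341 -0.094  0.157]
 [ 0.367 -0.058  0.198]
 [ 0.391 -0.019  0.2  ]
 [ 0.416  0.016  0.201]
 [ 0.448  0.044  0.205]
 [ 0.466  0.051  0.271]]
```

```bash
python3 -m handwheel '[[[-1,0.5,0],[-4,-31,-26],85],[[0,0,0],[-4,-31,-26],85],[[0,0,0],[-4,-31,-26],85],[[0,0,0],[-4,-31,-26],85],[[0,0,0],[-4,-31,-26],85],[[0,0,0],[-4,-31,-26],85],[[0,0,0],[-4,-31,-26],85],[[0,0,0],[-4,-31,-26],85]]'
python3 - <<'E'
from h import *
go([.4552,.1448,.25],20.8)
E
```

```text
time: 3.13
tcp_pos: [0.5129, -0.0954, 0.3242]
eef_rot: [2.031, 0.365, -2.012]
ft_force: [0.8, -0.3, -0.1]
finger_gap: 0.0852
t 3.1333 tcp [ 0.5129 -0.0954  0.3242] turn [-0.03 -0.45 -0.41] shift now [  72.7 -245.6  -30.6] shift after turn [  74.2 -245.1  -31.3] jig [[-163.2  188.6  324.2]] gap 0.0852 F [ 0.8 -0.3 -0.1] q7 -1.12
```

```bash
python3 -m handwheel '[[[0,-0.4,-0.4],[0,-40,-5],85],[[0,0,0],[0,-40,-5],85],[[0,0,0],[0,-40,-5],85],[[0,0,0],[0,-40,-5],85],[[0,0,0],[5,-40,-5],85],[[0,0,0],[20,-35,-5],85],[[0,0,0],[20,0,0],85],[[0,0,0],[20,0,0],85]]'
python3 - <<'E'
from h import *
go([.4552,.1448,.10],20.8)
E
```

```text
time: 3.8
tcp_pos: [0.461, 0.1571, 0.2645]
eef_rot: [2.039, 0.395, -1.993]
ft_force: [0.4, -2.0, 0.2]
finger_gap: 0.0845
t 3.8 tcp [0.461  0.1571 0.2645] turn [ 0.95 -1.34  0.16] shift now [164.2   9.8  13.8] shift after turn [164.5   9.5   9.8] jig [[-301.9  405.9  264.5]] gap 0.0845 F [ 0.4 -2.   0.2] q7 -1.67
```

```bash
python3 -m handwheel '[[[0.9,-1.3,0.2],[30,5,5],85],[[0,0,0],[36,4,4],85],[[0,0,0],[36,0,0],85],[[0,0,0],[36,0,0],85],[[0,0,0],[15,0,0],85],[[0,0,0],[10,0,0],85],[[0,0,0],[0,0,0],85]]'
python3 - <<'E'
from h import *
go([.4552,.1448,.003],20.8)
p,d=imaging.read_camera("top");cv2.imwrite("pics/g1.png",cv2.resize(p[210:340,170:290],None,fx=4,fy=4))
ps,d=imaging.read_camera("scene");cv2.imwrite("pics/g1s.png",cv2.resize(ps[240:360,220:350],None,fx=4,fy=4))
E
```

```text
time: 4.38
tcp_pos: [0.4558, 0.1492, 0.0939]
eef_rot: [2.022, 0.379, -2.017]
ft_force: [0.6, 0.1, 0.7]
finger_gap: 0.0851
t 4.3833 tcp [0.4558 0.1492 0.0939] turn [ 0.39 -0.15  0.03] shift now [90.8  3.9  2.4] shift after turn [90.9  3.9  2.1] jig [[-303.9  396.6   93.9]] gap 0.0851 F [0.6 0.1 0.7] q7 -1.76
```

View pics/g1.png

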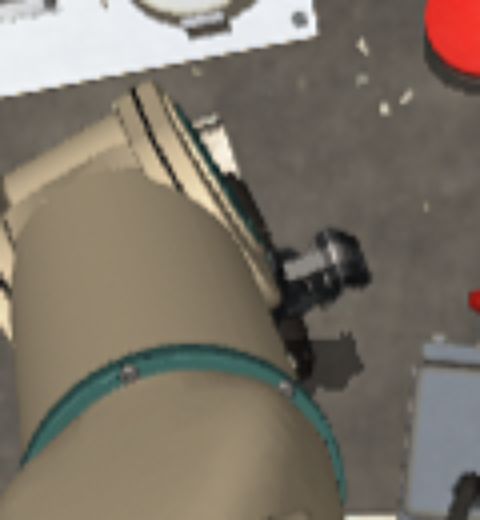

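View pics/g1s.png

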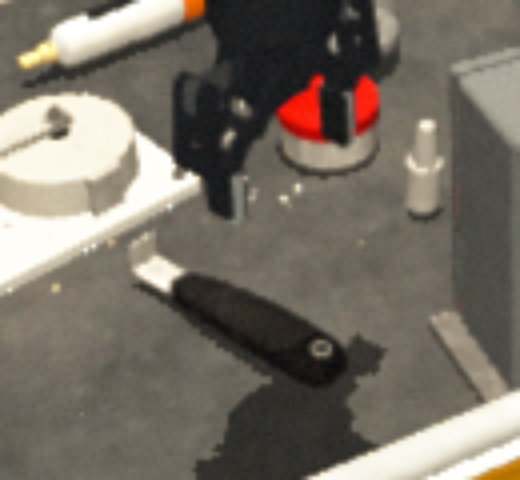

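The gripper stands over the grip; in the scene crop the fingers are at about (230,200) and (340,110), above the handle. Next I descend.

```bash
python3 -m handwheel '[[[0.4,0,0],[30,4,2],80],[[0,0,0],[28,0,0],80],[[0,0,0],[15,0,0],80],[[0,0,0],[9,0,0],80],[[0,0,0],[4,0,0],80],[[0,0,0],[1,0,0],80]]'
python3 - <<'E'
from h import *
go([.4552,.1448,.003],20.8)
E
```

```text
time: 4.98
tcp_pos: [0.4682, 0.1493, 0.0141]
eef_rot: [2.055, 0.376, -1.998]
ft_force: [0.9, -0.8, 0.8]
finger_gap: 0.0798
t 4.9833 tcp [0.4682 0.1493 0.0141] turn [-0.1  -1.62  0.01] shift now [10.7 -0.4 14.1] shift after turn [11.1 -0.4 13.8] jig [[-292.3  401.1   14.1]] gap 0.0798 F [ 0.9 -0.8  0.8] q7 -1.81
```

```bash
python3 -m handwheel '[[[0,-1.6,0],[2,0,8],80],[[0,0,0],[4,0,4],80],[[0,0,0],[2,0,1],80],[[0,0,0],[0,0,0],80]]'
python3 - <<'E'
from h import *
go([.4552,.1448,.003],20.8)
E
```

```text
time: 5.32
tcp_pos: [0.4592, 0.146, 0.009]
eef_rot: [2.034, 0.372, -2.017]
ft_force: [0.5, 0.2, -0.1]
finger_gap: 0.0803
t 5.3167 tcp [0.4592 0.146  0.009 ] turn [-0.11 -0.47  0.03] shift now [ 6.  -0.3  4.2] shift after turn [ 6.  -0.3  4.2] jig [[-299.6  394.9    9. ]] gap 0.0803 F [ 0.5  0.2 -0.1] q7 -1.81
```

```bash
python3 -m handwheel '[[[0,-0.5,0],[4,0,3],80],[[0,0,0],[2,0,1],80],[[0,0,0],[0,0,0],20],[[0,0,0],[0,0,0],20],[[0,0,0],[0,0,0],20],[[0,0,0],[0,0,0],20],[[0,0,0],[0,0,0],20]]' 40
python3 - <<'E'
from h import *
go([.4552,.1448,.003],20.8)
E
```

```text
time: 5.9
tcp_pos: [0.4563, 0.1449, 0.0037]
eef_rot: [2.027, 0.37, -2.023]
ft_force: [-0.2, -0.5, 1.1]
finger_gap: 0.0202
t 5.9 tcp [0.4563 0.1449 0.0037] turn [-0.1  -0.13  0.02] shift now [ 0.7 -0.3  1. ] shift after turn [ 0.7 -0.3  1. ] jig [[-301.9  392.8    3.7]] gap 0.0202 F [-0.2 -0.5  1.1] q7 -1.82
```

```bash
python3 - <<'E'
from h import *
ps,d=imaging.read_camera("scene");cv2.imwrite("pics/g2s.png",cv2.resize(ps[240:360,220:350],None,fx=5,fy=5))
E
```

```text
(no output)
```

View pics/g2s.png

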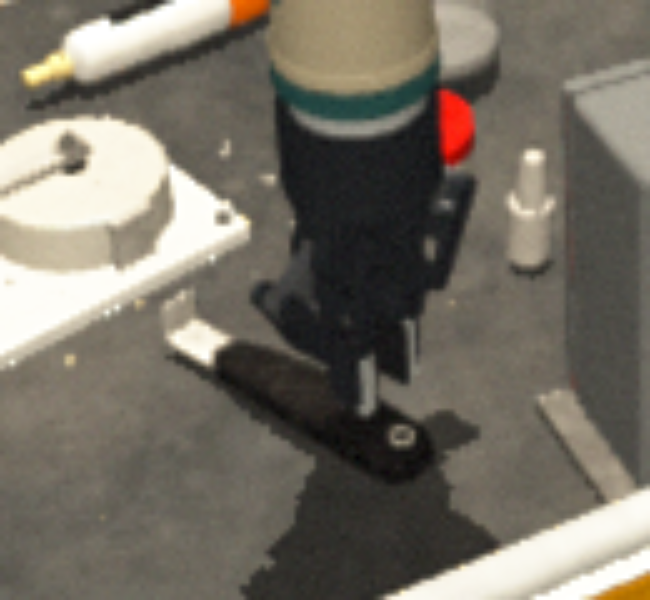

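```bash
python3 - <<'E'
from h import *
ps,d=imaging.read_camera("scene");C=cloud("scene",d)
for u,v in [(293,320),(292,315),(300,327),(285,325),(303,331),(260,305),(270,310),(255,302),(302,313)]: print(u,v,C[v,u].round(4))
print(proj("scene",[[.4563,.1449,.004],[.4552,.1448,.024]]))
for t in("handle","bracket_tip","grip_tail"): print(t,[(x["point"],x["score"]) for x in models.landmark_of(t,"scene")[:2]])
E
```

```text
293 320 [0.4407 0.1546 0.0516]
292 315 [0.4424 0.1555 0.0665]
300 327 [0.4381 0.1387 0.0239]
285 325 [0.4615 0.1675 0.0257]
303 331 [0.4271 0.1365 0.0186]
260 305 [0.5753 0.1845 0.0145]
270 310 [0.535  0.174  0.0225]
255 302 [0.5809 0.195  0.025 ]
302 313 [0.4484 0.1263 0.0553]
[[294.74662755 329.64155716]
 [294.55187436 323.7780863 ]]
handle [([0.5078, 0.1698, 0.0014], 0.9), ([0.6202, -0.2709, 0.0397], 0.55)]
bracket_tip [([0.585, 0.1919, 0.0195], 0.89)]
grip_tail [([0.4286, 0.1347, 0.012], 0.91)]
```

```bash
python3 - <<'E'
from h import *
ps,d=imaging.read_camera("scene");C=cloud("scene",d)
for u in (289,291,293,295,297,300,303):
    print(u,[(v,*(C[v,u]*1e3).round(0).astype(int).tolist(),int(ps[v,u].max())) for v in range(308,340,2)])
E
```

```text
289 [(308, 439, 163, 94, 26), (310, 438, 164, 89, 28), (312, 442, 163, 79, 28), (314, 443, 163, 72, 30), (316, 441, 164, 68, 26), (318, 442, 164, 61, 33), (320, 444, 163, 53, 31), (322, 468, 154, 24, 21), (324, 460, 157, 25, 19), (326, 453, 161, 26, 21), (328, 451, 162, 22, 21), (330, 449, 164, 18, 11), (332, 457, 160, 3, 32), (334, 452, 163, 1, 51), (336, 447, 166, 0, 48), (338, 439, 170, 2, 48)]
291 [(308, 436, 160, 95, 29), (310, 433, 161, 91, 34), (312, 440, 159, 79, 41), (314, 441, 159, 72, 38), (316, 445, 157, 62, 39), (318, 444, 158, 57, 38), (320, 439, 161, 56, 34), (322, 462, 151, 27, 42), (324, 455, 154, 28, 19), (326, 453, 155, 23, 14), (328, 447, 158, 23, 18), (330, 445, 160, 19, 21), (332, 445, 160, 12, 16), (334, 448, 159, 3, 50), (336, 446, 161, -1, 49), (338, 438, 165, 0, 47)]
293 [(308, 438, 154, 91, 30), (310, 436, 155, 86, 29), (312, 440, 153, 76, 122), (314, 439, 154, 72, 133), (316, 442, 153, 62, 132), (318, 443, 153, 55, 134), (320, 439, 156, 54, 137), (322, 442, 154, 44, 126), (324, 457, 148, 23, 23), (326, 450, 152, 24, 21), (328, 443, 155, 24, 30), (330, 438,
[... 1024 characters left out ...]
(316, 450, 131, 47, 43), (318, 491, 112, 1, 122), (320, 482, 117, 3, 125), (322, 457, 129, 21, 81), (324, 448, 133, 23, 43), (326, 442, 137, 23, 77), (328, 432, 142, 27, 141), (330, 432, 142, 21, 27), (332, 430, 143, 16, 23), (334, 423, 147, 17, 25), (336, 425, 146, 9, 33), (338, 425, 147, 2, 50)]
303 [(308, 456, 119, 62, 67), (310, 459, 118, 53, 63), (312, 454, 121, 51, 116), (314, 500, 99, 2, 124), (316, 489, 105, 6, 119), (318, 488, 106, 1, 120), (320, 480, 110, 2, 122), (322, 473, 113, 1, 126), (324, 466, 117, 2, 71), (326, 441, 129, 20, 38), (328, 434, 133, 21, 26), (330, 432, 134, 17, 25), (332, 431, 135, 11, 17), (334, 430, 136, 6, 22), (336, 431, 135, -1, 50), (338, 424, 139, 0, 52)]
```

Checking the depth picture against the reported TCP: the fingertips end at z of about 44 mm, while the state says 4 mm. They are above the handle and the jaws closed on air. x and y agree. I'll open and measure this offset.

```bash
python3 -m handwheel '[[[0,0,0],[-5,0,0],80],[[0,0,0],[-5,0,0],80],[[0,0,0],[0,0,0],80],[[0,0,0],[0,0,0],80],[[0,0,0],[0,0,0],80]]'
python3 - <<'E'
from h import *
go([.4552,.1448,.003],20.8)
o,R,p=st()
print(o["joint_positions"])
ps,d=imaging.read_camera("scene");C=cloud("scene",d)
q=(C-p)@R.as_matrix()*1e3   # tool coords
m=np.isfinite(q[...,0])&(np.abs(q[...,1])<65)&(np.abs(q[...,2])<20)&(C[...,2]>.034)
for lo in range(-65,65,8):
    k=m&(q[...,1]>=lo)&(q[...,1]<lo+8)
    if k.sum(): print(lo,k.sum(),"max tool x",q[k][:,0].max().round(0),"min z",C[k][:,2].min().round(3))
cv2.imwrite("pics/g3s.png",cv2.resize(ps[230:350,220:350],None,fx=5,fy=5))
E
```

```text
time: 6.62
tcp_pos: [0.4564, 0.1449, 0.0151]
eef_rot: [2.028, 0.371, -2.022]
ft_force: [-0.7, -0.6, -0.1]
finger_gap: 0.0791
t 6.6167 tcp [0.4564 0.1449 0.0151] turn [-0.11 -0.16  0.02] shift now [12.1 -0.3  1.2] shift after turn [12.1 -0.3  1.2] jig [[-301.8  392.9   15.1]] gap 0.0791 F [-0.7 -0.6 -0.1] q7 -1.81
[-0.28500668  0.69535805 -0.11878497  2.1277677   0.23714099  0.32771592
 -1.81077671]
-65 92 max tool x -98.0 min z 0.113
-57 100 max tool x -58.0 min z 0.073
-49 652 max tool x -48.0 min z 0.063
-41 815 max tool x -54.0 min z 0.069
-33 480 max tool x -102.0 min z 0.117
-25 83 max tool x -110.0 min z 0.125
-17 25 max tool x -114.0 min z 0.129
-9 10 max tool x -113.0 min z 0.128
-1 25 max tool x -115.0 min z 0.13
7 29 max tool x -114.0 min z 0.129
15 14 max tool x -116.0 min z 0.131
23 17 max tool x -113.0 min z 0.128
31 25 max tool x -55.0 min z 0.07
39 128 max tool x -48.0 min z 0.063
47 26 max tool x -52.0 min z 0.067
55 99 max tool x -61.0 min z 0.076
63 24 max tool x -98.0 min z 0.113
```

View pics/g3s.png

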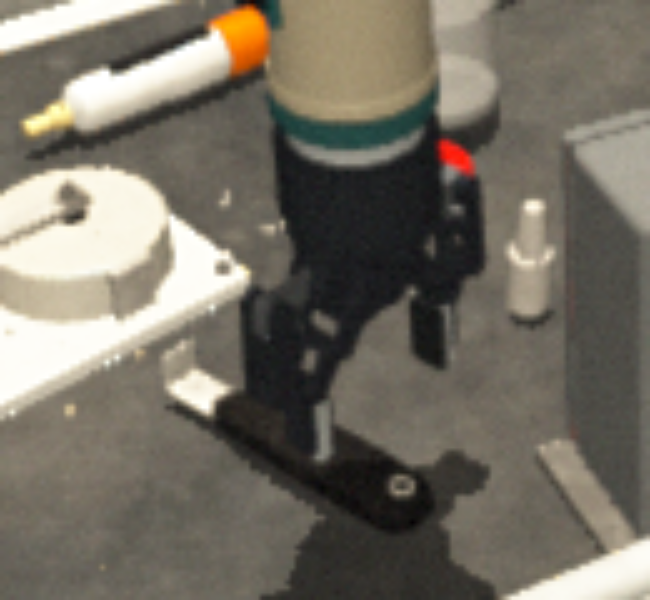

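The offset is consistent: the real fingertips sit about 40 mm short of the reported TCP (about 48 mm when open), measured against the bench. I'll descend using the corrected height and watch the force.

```bash
python3 -m handwheel '[[[0,0,0],[14,0,2],80],[[0,0,0],[12,0,1],80],[[0,0,0],[8,0,1],80],[[0,0,0],[5,0,1],80],[[0,0,0],[0,0,0],80]]'
python3 - <<'E'
from h import *
go([.4552,.1448,-.036],20.8)
E
```

```text
time: 7.08
tcp_pos: [0.4528, 0.1436, -0.025]
eef_rot: [2.03, 0.371, -2.02]
ft_force: [0.2, 0.3, -1.0]
finger_gap: 0.0802
t 7.0833 tcp [ 0.4528  0.1436 -0.025 ] turn [-0.11 -0.31  0.01] shift now [11.  -0.3 -2.6] shift after turn [11.  -0.3 -2.6] jig [[-304.7  390.4  -25. ]] gap 0.0802 F [ 0.2  0.3 -1. ] q7 -1.99
```

```bash
python3 -m handwheel '[[[0,-0.3,0],[5,0,-2],80],[[0,0,0],[4,0,0],80],[[0,0,0],[2,0,0],80],[[0,0,0],[0,0,0],80]]'
python3 - <<'E'
from h import *
go([.4552,.1448,-.036],20.8)
o,R,p=st()
ps,d=imaging.read_camera("scene");C=cloud("scene",d)
cv2.imwrite("pics/g4s.png",cv2.resize(ps[230:350,220:350],None,fx=5,fy=5))
E
```

```text
time: 7.42
tcp_pos: [0.4557, 0.1448, -0.0367]
eef_rot: [2.024, 0.371, -2.025]
ft_force: [0.0, -0.7, 0.4]
finger_gap: 0.0797
t 7.4167 tcp [ 0.4557  0.1448 -0.0367] turn [-0.08  0.01  0.04] shift now [-0.7 -0.2  0.5] shift after turn [-0.7 -0.2  0.5] jig [[-302.4  392.5  -36.7]] gap 0.0797 F [ 0.  -0.7  0.4] q7 -2.08
```

View pics/g4s.png

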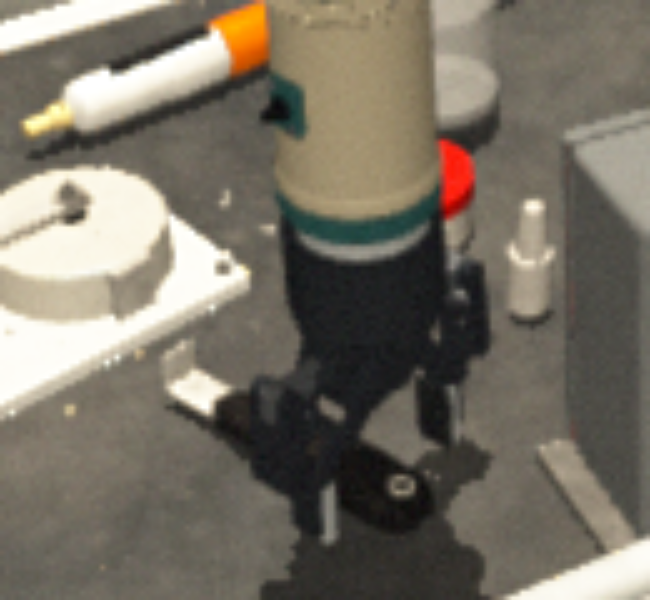

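The fingers now straddle the grip, with their tips near the bench at crop (325,535) and (445,440). Closing.

```bash
python3 -m handwheel '[[[0,0,0],[0,0,0],20],[[0,0,0],[0,0,0],20],[[0,0,0],[0,0,0],20],[[0,0,0],[0,0,0],20],[[0,0,0],[0,0,0],20],[[0,0,0],[0,0,0],20]]' 40
python3 - <<'E'
from h import *
go([.4552,.1448,-.036],20.8)
E
```

```text
time: 7.97
tcp_pos: [0.4569, 0.1451, -0.0353]
eef_rot: [2.026, 0.37, -2.022]
ft_force: [0.3, 0.2, -0.3]
finger_gap: 0.0351
t 7.9667 tcp [ 0.4569  0.1451 -0.0353] turn [-0.08 -0.1  -0.01] shift now [ 0.7 -0.4  1.7] shift after turn [ 0.7 -0.4  1.7] jig [[-301.4  393.2  -35.3]] gap 0.0351 F [ 0.3  0.2 -0.3] q7 -2.08
```

```bash
python3 -m handwheel '[[[0,0,0],[-12,0,0],20],[[0,0,0],[-25,0,0],20],[[0,0,0],[-40,0,0],20],[[0,0,0],[-40,0,0],20],[[0,0,0],[-40,0,0],20],[[0,0,0],[-40,0,0],20],[[0,0,0],[-40,0,0],20],[[0,0,0],[-40,0,0],20]]' 60
python3 - <<'E'
from h import *
go([.53,.05,.27],10)
ps,d=imaging.read_camera("scene");cv2.imwrite("pics/g5s.png",ps[100:360,180:480])
E
```

```text
time: 8.63
tcp_pos: [0.4489, 0.1431, 0.2446]
eef_rot: [1.997, 0.371, -2.044]
ft_force: [1.5, -0.0, -1.6]
finger_gap: 0.0345
t 8.6333 tcp [0.4489 0.1431 0.2446] turn [10.96  1.3  -0.06] shift now [-26.5 115.9 -41.8] shift after turn [-25.4 105.7 -63.7] jig [[-308.1  388.5  244.6]] gap 0.0345 F [ 1.5 -0.  -1.6] q7 -1.8
```

View pics/g5s.png

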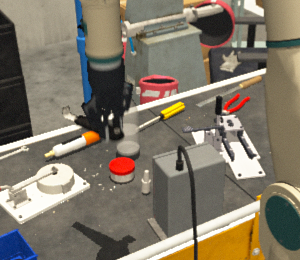

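```bash
python3 -m handwheel '[[[5,1.3,0],[-12,38,0],20],[[5,0,0],[-12,38,-2],20],[[5,0,0],[-12,38,-2],20],[[5,0,0],[0,38,-4],20],[[5,0,0],[0,38,-4],20],[[5,0,0],[0,38,-4],20],[[5,0,0],[0,38,-4],20],[[5,0,0],[0,38,-4],20]]'
python3 - <<'E'
from h import *
go([*j2w([-171,0,0])[0][:2],.25],-20.9)
E
```

```text
time: 9.35
tcp_pos: [0.498, -0.1505, 0.2935]
eef_rot: [-2.058, 0.33, 2.0]
ft_force: [0.9, 0.3, -0.5]
finger_gap: 0.0343
t 9.35 tcp [ 0.498  -0.1505  0.2935] turn [ 1.41 -1.41  1.29] shift now [ 40.1 132.3  17.8] shift after turn [ 43.5 131.8  13.5] jig [[-157.5  131.8  293.5]] gap 0.0343 F [ 0.9  0.3 -0.5] q7 -1.75
```

```bash
python3 -m handwheel '[[[1.4,-1.4,1.3],[0,36,4],20],[[0,0,0],[0,36,4],20],[[0,0,0],[0,36,4],20],[[0,0,0],[10,16,2],20],[[0,0,0],[20,0,0],20],[[0,0,0],[20,0,0],20],[[0,0,0],[0,0,0],20]]'
python3 - <<'E'
from h import *
go([*j2w([-171,0,0])[0][:2],.10],-20.9)
p,d=imaging.read_camera("top");ps,ds=imaging.read_camera("scene")
np.savez("d1.npz",p=p,d=d,ps=ps,ds=ds)
cv2.imwrite("pics/i1.png",cv2.resize(p[170:340,340:500],None,fx=3.5,fy=3.5)[:600])
cv2.imwrite("pics/i1s.png",cv2.resize(ps[170:330,320:480],None,fx=3.7,fy=3.7))
E
```

```text
time: 9.93
tcp_pos: [0.4305, -0.2801, 0.2393]
eef_rot: [-2.006, 0.405, 2.014]
ft_force: [-0.7, 0.4, -1.6]
finger_gap: 0.0347
t 9.9333 tcp [ 0.4305 -0.2801  0.2393] turn [-1.48  0.16 -0.44] shift now [139.2 -14.5  -3.3] shift after turn [139.3 -13.3  -3.3] jig [[-174.3  -13.3  239.3]] gap 0.0347 F [-0.7  0.4 -1.6] q7 -1.54
```

View pics/i1.png

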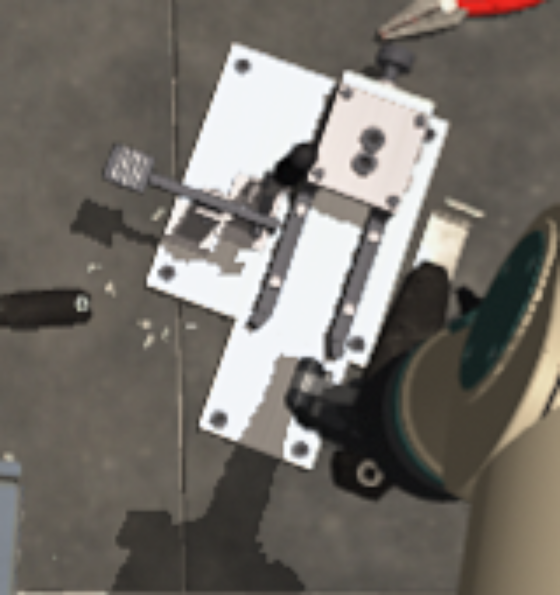

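View pics/i1s.png

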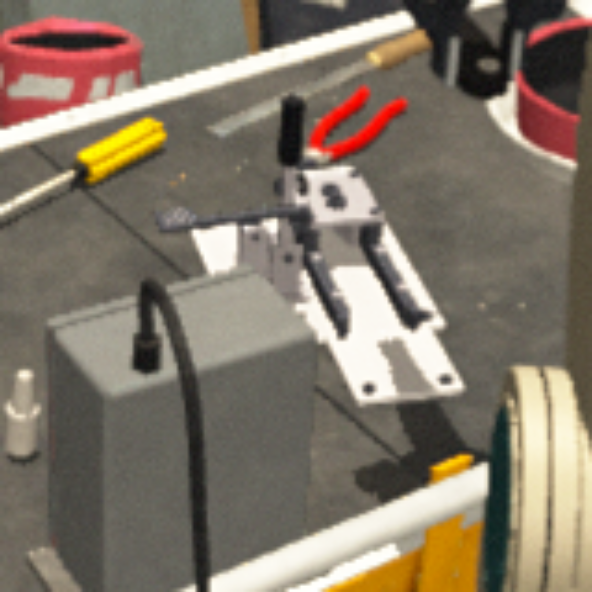

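```bash
cat >> h.py <<'E'
def held(p,d,zmin,xr=(20,150),w=26):
    """handle points in tool frame ahead of the gripper; returns along/lateral/height table (mm)"""
    o,R,t=st();C=cloud("top",d).reshape(-1,3);q=(C-t)@R.as_matrix()*1e3
    q=np.c_[-q[:,2],-q[:,1],-q[:,0]]  # ahead, left, up
    k=np.isfinite(q[:,0])&(q[:,0]>xr[0])&(q[:,0]<xr[1])&(abs(q[:,1])<w)&(C[:,2]>zmin)
    q=q[k]
    for lo in range(xr[0],xr[1],10):
        s=q[(q[:,0]>=lo)&(q[:,0]<lo+10)]
        if len(s)>3: print(lo+5,len(s),"lat",s[:,1].min().round(1),s[:,1].max().round(1),"mid",((s[:,1].min()+s[:,1].max())/2).round(1),"up",np.median(s[:,2]).round(1),s[:,2].max().round(1))
    return q
E
python3 - <<'E'
from h import *
D=np.load("d1.npz");q=held(D["p"],D["d"],.2)
print(q[:,0].max())
E
```

```text
25 248 lat -25.8 25.9 mid 0.0 up 417.2 425.0
35 132 lat -25.2 25.7 mid 0.3 up 408.0 417.8
45 34 lat 3.4 24.7 mid 14.1 up 53.9 404.4
55 51 lat -4.3 15.5 mid 5.6 up 54.3 58.5
65 70 lat -13.0 14.7 mid 0.8 up 53.4 58.5
75 75 lat -15.2 13.7 mid -0.8 up 52.3 58.2
85 70 lat -14.0 13.1 mid -0.5 up 50.5 55.1
95 60 lat -12.0 12.0 mid 0.0 up 48.9 52.6
105 47 lat -10.9 10.7 mid -0.1 up 44.7 49.1
115 58 lat -10.5 10.5 mid -0.0 up 42.3 46.1
125 55 lat -10.7 10.1 mid -0.3 up 41.5 45.1
135 77 lat -11.6 10.2 mid -0.7 up 47.5 63.7
137.70587080145125
```

```bash
python3 -m handwheel '[[[-1.5,0,-0.4],[0,-7,-2],20],[[0,0,0],[20,-6,-1],20],[[0,0,0],[36,0,0],20],[[0,0,0],[36,0,0],20],[[0,0,0],[36,0,0],20],[[0,0,0],[30,0,0],20],[[0,0,0],[15,0,0],20],[[0,0,0],[0,0,0],20]]'
python3 - <<'E'
from h import *
go([*j2w([-171,0,0])[0][:2],-.021],-20.9)
E
```

```text
time: 10.7
tcp_pos: [0.4616, -0.2665, 0.0755]
eef_rot: [-2.071, 0.355, 2.004]
ft_force: [0.0, 0.5, -0.2]
finger_gap: 0.0341
t 10.7 tcp [ 0.4616 -0.2665  0.0755] turn [ 1.34 -1.87  0.14] shift now [95.7 10.1 24.4] shift after turn [96.5 10.4 21. ] jig [[-150.    10.4   75.5]] gap 0.0341 F [ 0.   0.5 -0.2] q7 -1.61
```

```bash
python3 -m handwheel '[[[1.3,-1.9,0.1],[0,6,12],20],[[0,0,0],[15,4,8],20],[[0,0,0],[15,0,2],20],[[0,0,0],[15,0,2],20],[[0,0,0],[10,0,1],20],[[0,0,0],[0,0,0],20]]'
python3 - <<'E'
from h import *
go([*j2w([-171,0,0])[0][:2],-.021],-20.9)
E
```

```text
time: 11.2
tcp_pos: [0.4474, -0.2666, 0.0273]
eef_rot: [-2.047, 0.363, 2.012]
ft_force: [-0.1, 0.0, -1.3]
finger_gap: 0.0341
t 11.2 tcp [ 0.4474 -0.2666  0.0273] turn [ 0.65 -0.97  0.14] shift now [48.1  5.3  8.6] shift after turn [48.3  5.2  7.7] jig [[-163.3    5.2   27.3]] gap 0.0341 F [-0.1  0.  -1.3] q7 -1.63
```

```bash
python3 -m handwheel '[[[0.6,-1,0.1],[10,4,5],20],[[0,0,0],[10,1,4],20],[[0,0,0],[8,0,2],20],[[0,0,0],[6,0,1],20],[[0,0,0],[0,0,0],20]]'
python3 - <<'E'
from h import *
go([*j2w([-171,0,0])[0][:2],-.021],-20.9)
p,d=imaging.read_camera("top");ps,ds=imaging.read_camera("scene")
np.savez("d2.npz",p=p,d=d,ps=ps,ds=ds)
cv2.imwrite("pics/i2.png",cv2.resize(p[170:340,340:500],None,fx=3.5,fy=3.5)[:600])
cv2.imwrite("pics/i2s.png",cv2.resize(ps[170:330,320:480],None,fx=3.7,fy=3.7))
held(p,d,.012,w=24)
E
```

```text
time: 11.62
tcp_pos: [0.4397, -0.2689, -0.0049]
eef_rot: [-2.031, 0.373, 2.017]
ft_force: [0.4, 0.7, 0.6]
finger_gap: 0.0341
t 11.6167 tcp [ 0.4397 -0.2689 -0.0049] turn [ 0.09 -0.4  -0.01] shift now [16.1  0.3  1.5] shift after turn [16.1  0.3  1.4] jig [[-169.6    0.3   -4.9]] gap 0.0341 F [0.4 0.7 0.6] q7 -1.64
25 56 lat -23.5 23.8 mid 0.1 up 438.0 452.2
35 89 lat -24.0 23.1 mid -0.5 up 408.0 415.1
45 24 lat -23.8 17.5 mid -3.2 up 57.1 396.5
55 31 lat -1.8 20.7 mid 9.4 up 56.0 62.2
65 31 lat -0.8 23.1 mid 11.2 up 55.3 61.3
75 36 lat -7.5 20.6 mid 6.5 up 54.2 61.4
85 43 lat -8.9 22.2 mid 6.6 up 53.4 57.4
95 45 lat -9.9 23.4 mid 6.8 up 52.1 58.0
105 36 lat -10.1 23.9 mid 6.9 up 47.1 51.8
115 44 lat -10.2 24.0 mid 6.9 up 44.8 49.9
125 48 lat -23.6 23.8 mid 0.1 up 43.6 50.8
135 66 lat -23.3 23.9 mid 0.3 up 46.2 66.4
145 14 lat -23.6 23.5 mid -0.1 up 27.2 34.8
```

View pics/i2.png

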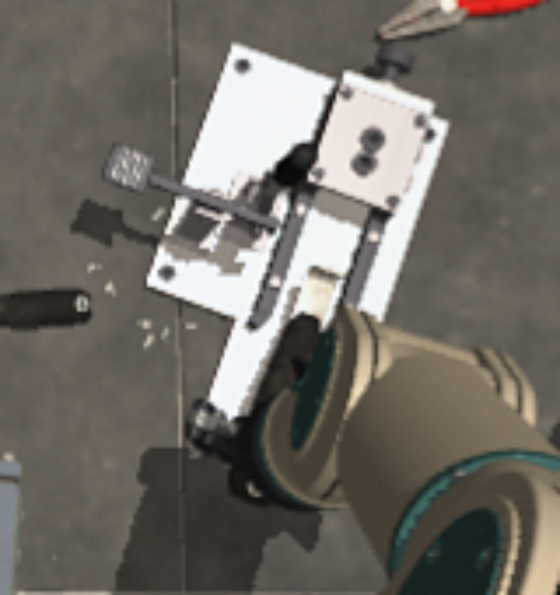

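View pics/i2s.png

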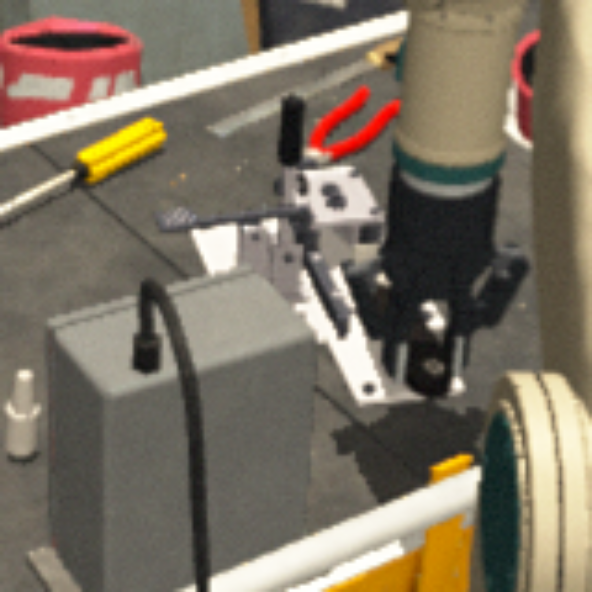

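The bracket hangs between the rails at crop (320,285). I'll lower it to the floor gently.

```bash
python3 -m handwheel '[[[0,-0.4,0],[7,0,2],20],[[0,0,0],[6,0,1],20],[[0,0,0],[4,0,0],20],[[0,0,0],[2,0,0],20],[[0,0,0],[0,0,0],20]]'
python3 - <<'E'
from h import *
go([*j2w([-171,0,0])[0][:2],-.025],-20.9)
E
```

```text
time: 12.13
tcp_pos: [0.4389, -0.2687, -0.024]
eef_rot: [-2.027, 0.373, 2.021]
ft_force: [-0.7, 0.5, -0.8]
finger_gap: 0.0346
t 12.1333 tcp [ 0.4389 -0.2687 -0.024 ] turn [ 0.1  -0.18 -0.02] shift now [1.  0.3 0.5] shift after turn [1.  0.3 0.5] jig [[-170.5    0.3  -24. ]] gap 0.0346 F [-0.7  0.5 -0.8] q7 -1.65
```

```bash
python3 -m handwheel '[[[0,0,0],[2,0,0],20],[[0,0,0],[0,0,-8],20],[[0,0,0],[0,0,-10],20],[[0,0,0],[0,0,-10],20],[[0,0,0],[0,0,-8],20]]'
python3 - <<'E'
from h import *
go([*j2w([-98,0,0])[0][:2],-.026],-20.9)
E
```

```text
time: 12.55
tcp_pos: [0.4738, -0.282, -0.0261]
eef_rot: [-2.025, 0.372, 2.022]
ft_force: [-0.9, -0.2, -0.0]
finger_gap: 0.0344
t 12.55 tcp [ 0.4738 -0.282  -0.0261] turn [ 0.08 -0.07 -0.02] shift now [ -0.1   0.3 -35.2] shift after turn [ -0.1   0.3 -35.2] jig [[-133.2    0.3  -26.1]] gap 0.0344 F [-0.9 -0.2 -0. ] q7 -1.64
```

```bash
python3 -m handwheel '[[[0,0,0],[0,0,-7],20],[[0,0,0],[0,0,-7],20],[[0,0,0],[0,0,-7],20]]'
python3 -m handwheel '[[[0,0,0],[0,0,-6],20],[[0,0,0],[0,0,-4],20],[[0,0,0],[0,0,0],20]]'
python3 - <<'E'
from h import *
go([*j2w([-98,0,0])[0][:2],-.026],-20.9)
p,d=imaging.read_camera("top");ps,ds=imaging.read_camera("scene")
cv2.imwrite("pics/i3.png",cv2.resize(p[170:340,340:500],None,fx=3.5,fy=3.5)[:600])
cv2.imwrite("pics/i3s.png",cv2.resize(ps[170:330,320:480],None,fx=3.7,fy=3.7))
E
```

```text
time: 12.8
tcp_pos: [0.4975, -0.2909, -0.0256]
eef_rot: [-2.028, 0.373, 2.02]
ft_force: [0.5, -0.2, -1.7]
finger_gap: 0.0342
time: 13.05
tcp_pos: [0.5102, -0.2956, -0.0254]
eef_rot: [-2.03, 0.373, 2.017]
ft_force: [0.3, 1.2, -0.8]
finger_gap: 0.0348
t 13.05 tcp [ 0.5102 -0.2956 -0.0254] turn [ 0.1  -0.37 -0.01] shift now [0.6 0.6 3.7] shift after turn [0.6 0.6 3.7] jig [[-94.3   0.6 -25.4]] gap 0.0348 F [ 0.3  1.2 -0.8] q7 -1.64
```

View pics/i3.png

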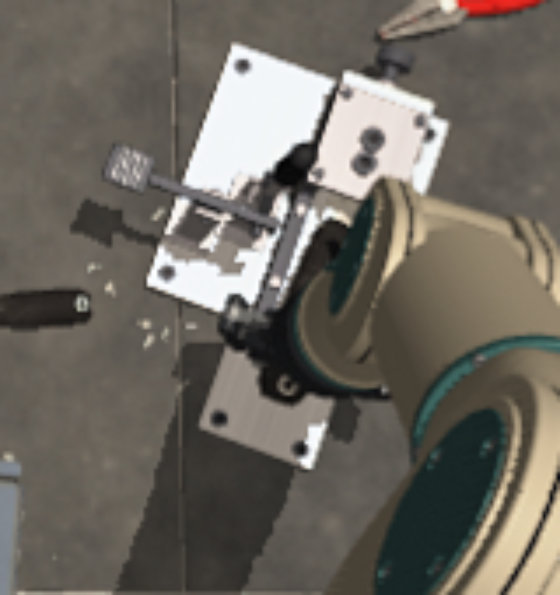

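View pics/i3s.png

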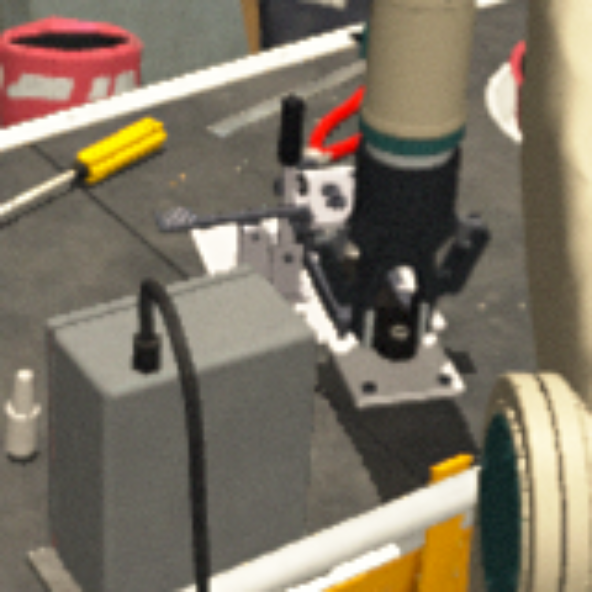

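```bash
python3 -m handwheel '[[[0,0,0],[0,0,0],55],[[0,0,0],[0,0,0],55],[[0,0,0],[0,0,0],55],[[0,0,0],[-8,0,0],55],[[0,0,0],[-25,0,0],55],[[0,0,0],[-35,0,0],55],[[0,0,0],[-20,0,10],55],[[0,0,0],[0,0,25],5]]' 30
python3 - <<'E'
from h import *
go([*j2w([-145,0,0])[0][:2],.06],-20.9)
E
```

```text
time: 13.82
tcp_pos: [0.4772, -0.2824, 0.0665]
eef_rot: [-2.03, 0.371, 2.019]
ft_force: [1.1, -0.4, 0.0]
finger_gap: 0.0445
t 13.8167 tcp [ 0.4772 -0.2824  0.0665] turn [ 0.15 -0.31  0.01] shift now [ 6.4  1.  15.2] shift after turn [ 6.5  1.1 15.2] jig [[-129.8    1.1   66.5]] gap 0.0445 F [ 1.1 -0.4  0. ] q7 -1.61
```

```bash
python3 -m handwheel '[[[0,0,0],[0,1,15],0],[[0,0,0],[0,0,6],0],[[0,0,0],[0,0,0],0],[[0,0,0],[0,0,0],0],[[0,0,0],[0,0,0],0]]' 30
python3 - <<'E'
from h import *
go([*j2w([-148,0,0])[0][:2],-.026],-20.9)
p,d=imaging.read_camera("top");ps,ds=imaging.read_camera("scene")
np.savez("d3.npz",p=p,d=d,ps=ps,ds=ds)
cv2.imwrite("pics/i4.png",cv2.resize(p[170:340,340:500],None,fx=3.5,fy=3.5)[:600])
cv2.imwrite("pics/i4s.png",cv2.resize(ps[170:330,340:480],None,fx=3.7,fy=3.7))
C=cloud("scene",ds);J=w2j(C.reshape(-1,3)).reshape(480,640,3)
# handle dark points on tongue/channel
k=(ps.max(2)<60)&(J[...,2]>10)&(J[...,2]<38)&(abs(J[...,1])<24)&(J[...,0]>-140)&(J[...,0]<20)
q=J[k];print(len(q),q[:,0].min(),q[:,0].max())
for lo in range(-130,20,10):
    s=q[(q[:,0]>=lo)&(q[:,0]<lo+10)]
    if len(s)>3: print(lo+5,len(s),s[:,1].min().round(1),s[:,1].max().round(1),s[:,2].max().round(1))
# gripper tip
t=st()[2];k=(abs(J[...,0]-w2j(t)[0,0])<25)&(abs(J[...,1]-w2j(t)[0,1])<25)&(J[...,2]>40)
print("tip z",np.sort(J[k][:,2])[:8].round(1),"tcp z",t[2])
E
```

```text
time: 14.23
tcp_pos: [0.454, -0.2755, 0.071]
eef_rot: [-2.032, 0.374, 2.017]
ft_force: [0.0, 0.1, -0.6]
finger_gap: -0.0002
t 14.2333 tcp [ 0.454  -0.2755  0.071 ] turn [ 0.1  -0.42 -0.08] shift now [97.  -0.9 -5.3] shift after turn [97.  -0.7 -6. ] jig [[-154.    -0.8   71. ]] gap -0.0002 F [ 0.   0.1 -0.6] q7 -1.61
322 -129.62227454757135 17.065760144927953
-125 36 -10.7 12.1 32.9
-115 27 -14.6 17.9 33.6
-105 23 -15.4 15.4 36.1
-95 37 -20.2 17.6 37.9
-85 24 -19.4 17.5 36.5
-75 30 -22.5 17.4 36.8
-65 22 -23.5 16.6 36.6
-55 26 -22.3 16.8 36.2
-45 22 -13.9 17.3 35.9
-35 24 -22.1 16.8 34.1
-25 18 -22.6 15.0 36.2
-15 17 -21.9 14.1 32.5
-5 7 -22.1 12.8 29.8
5 6 -23.2 -19.5 23.9
tip z [111.8 112.3 113.2 114.  114.2 115.4 116.1 117.2] tcp z 0.07075310367687543
```

View pics/i4.png

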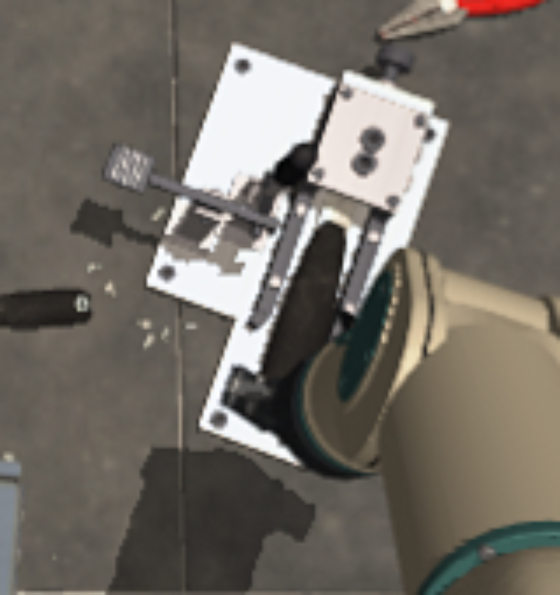

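View pics/i4s.png

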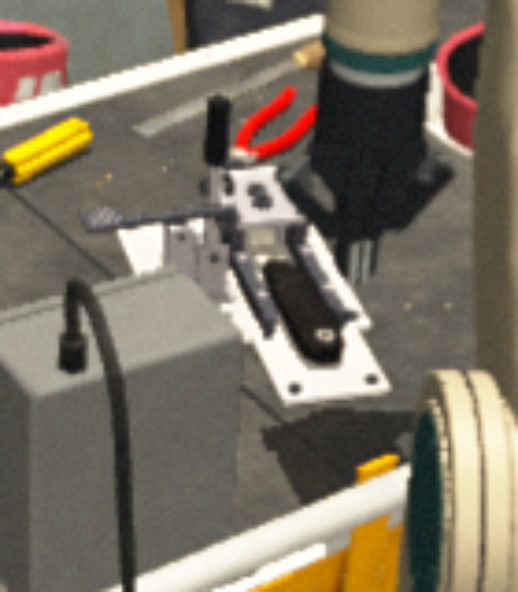

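The handle lies straight in the channel (tail at scene crop (325,350)), with the bracket under the bridge. Next I lower the closed fingers behind the tail.

```bash
python3 -m handwheel '[[[0,-0.4,0],[15,-1,2],0],[[0,0,0],[18,0,2],0],[[0,0,0],[18,0,2],0],[[0,0,0],[15,0,2],0],[[0,0,0],[12,0,1],0],[[0,0,0],[8,0,1],0],[[0,0,0],[0,0,0],0]]'
python3 - <<'E'
from h import *
go([*j2w([-148,0,0])[0][:2],-.028],-20.9)
E
```

```text
time: 14.92
tcp_pos: [0.4516, -0.2726, -0.0206]
eef_rot: [-2.031, 0.372, 2.02]
ft_force: [-0.5, 0.5, 0.4]
finger_gap: 0.0001
t 14.9167 tcp [ 0.4516 -0.2726 -0.0206] turn [ 0.2  -0.32 -0.04] shift now [ 7.5  1.2 -9.2] shift after turn [ 7.4  1.1 -9.2] jig [[-157.2    1.1  -20.6]] gap 0.0001 F [-0.5  0.5  0.4] q7 -1.65
```

```bash
python3 -m handwheel '[[[0,-0.3,0],[4,1,-4],0],[[0,0,0],[3,0,-6],0],[[0,0,0],[0,0,-6],0],[[0,0,0],[0,0,-4],0]]'
python3 -m handwheel '[[[0,0,0],[0,0,-4],0],[[0,0,0],[0,0,-4],0],[[0,0,0],[0,0,-4],0]]'
python3 - <<'E'
from h import *
go([*j2w([-97,0,0])[0][:2],-.028],-20.9)
E
```

```text
time: 15.25
tcp_pos: [0.4727, -0.2817, -0.0277]
eef_rot: [-2.026, 0.37, 2.024]
ft_force: [0.2, 0.6, -0.5]
finger_gap: 0.0001
time: 15.5
tcp_pos: [0.4864, -0.2871, -0.0265]
eef_rot: [-2.028, 0.371, 2.022]
ft_force: [-0.8, -0.1, -0.4]
finger_gap: 0.0003
t 15.5 tcp [ 0.4864 -0.2871 -0.0265] turn [ 0.19 -0.18 -0.05] shift now [  1.6   0.1 -22.6] shift after turn [  1.5   0.1 -22.6] jig [[-1.196e+02  1.000e-01 -2.650e+01]] gap 0.0003 F [-0.8 -0.1 -0.4] q7 -1.64
```

```bash
python3 -m handwheel '[[[0,0,0],[1,0,-3],0],[[0,0,0],[0,0,-3],0]]'
python3 -m handwheel '[[[0,0,0],[0,0,-3],0],[[0,0,0],[0,0,-2],0]]'
python3 -m handwheel '[[[0,0,0],[0,0,-2],0],[[0,0,0],[0,0,-2],0]]'
python3 - <<'E'
from h import *
go([*j2w([-97,0,0])[0][:2],-.028],-20.9)
p,d=imaging.read_camera("top");ps,ds=imaging.read_camera("scene")
cv2.imwrite("pics/i5.png",cv2.resize(p[170:340,340:500],None,fx=3.5,fy=3.5)[:600])
cv2.imwrite("pics/i5s.png",cv2.resize(ps[170:330,340:480],None,fx=3.7,fy=3.7))
E
```

```text
time: 15.67
tcp_pos: [0.489, -0.2881, -0.0274]
eef_rot: [-2.02, 0.37, 2.029]
ft_force: [-6.3, 3.3, 3.8]
finger_gap: -0.0002
time: 15.83
tcp_pos: [0.4888, -0.2881, -0.0279]
eef_rot: [-2.009, 0.369, 2.038]
ft_force: [-3.3, 1.5, 3.5]
finger_gap: 0.0002
time: 16.0
tcp_pos: [0.4885, -0.288, -0.0282]
eef_rot: [-1.999, 0.367, 2.046]
ft_force: [-4.8, 2.7, 3.7]
finger_gap: -0.0002
t 16.0 tcp [ 0.4885 -0.288  -0.0282] turn [ 0.16  1.32 -0.07] shift now [ -0.7   0.  -20.2] shift after turn [ -0.2  -0.1 -20.2] jig [[-1.172e+02 -1.000e-01 -2.820e+01]] gap -0.0002 F [-4.8  2.7  3.7] q7 -1.64
```

View pics/i5.png

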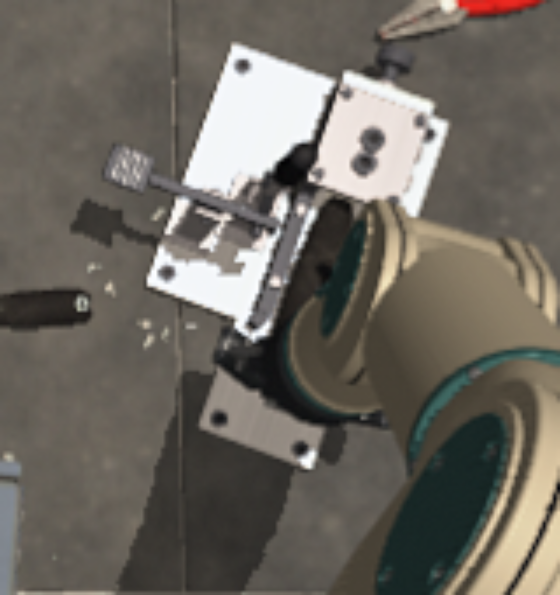

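View pics/i5s.png

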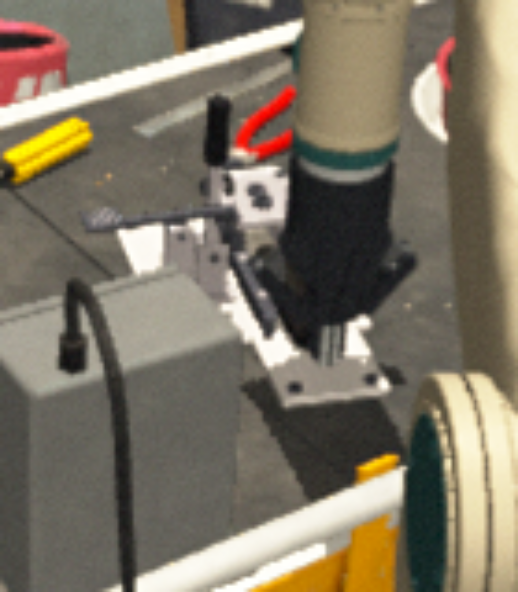

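Contact is at about 6 N with the bracket tip at x of about +60. That is where the bracket starts to wedge the spring shoe, so it isn't the stop yet. I'll push on with slightly larger steps.

```bash
python3 -m handwheel '[[[0,1.3,0],[-1,0,-4],0],[[0,0,0],[0,0,-5],0]]'
python3 -m handwheel '[[[0,0,0],[0,0,-5],0],[[0,0,0],[0,0,-5],0]]'
python3 - <<'E'
from h import *
go([*j2w([-97,0,0])[0][:2],-.028],-20.9)
E
```

```text
time: 16.27
tcp_pos: [0.4928, -0.2898, -0.0281]
eef_rot: [-2.015, 0.371, 2.032]
ft_force: [-7.1, 3.8, 5.1]
finger_gap: -0.0
time: 16.43
tcp_pos: [0.4962, -0.2916, -0.0287]
eef_rot: [-2.001, 0.369, 2.044]
ft_force: [-6.6, 2.8, 5.5]
finger_gap: -0.0
t 16.4333 tcp [ 0.4962 -0.2916 -0.0287] turn [ 0.11  1.19 -0.11] shift now [ -0.9  -0.6 -11.8] shift after turn [ -0.7  -0.6 -11.8] jig [[-108.8   -0.6  -28.7]] gap -0.0 F [-6.6  2.8  5.5] q7 -1.64
```

```bash
python3 -m handwheel '[[[0,1.2,0],[-1,-0.5,-5],0],[[0,0,0],[0,0,-5],0]]'
python3 -m handwheel '[[[0,1,0],[0,0,-5],0],[[0,0,0],[0,0,-5],0]]'
python3 - <<'E'
from h import *
go([*j2w([-97,0,0])[0][:2],-.028],-20.9)
E
```

```text
time: 16.6
tcp_pos: [0.5041, -0.2942, -0.0284]
eef_rot: [-2.02, 0.373, 2.028]
ft_force: [-4.0, 1.8, 1.5]
finger_gap: 0.0001
time: 16.77
tcp_pos: [0.508, -0.2957, -0.0293]
eef_rot: [-2.027, 0.375, 2.022]
ft_force: [-15.8, 6.5, 10.4]
finger_gap: 0.0001
t 16.7667 tcp [ 0.508  -0.2957 -0.0293] turn [ 0.08 -0.15 -0.12] shift now [-1.3 -0.3  0.6] shift after turn [-1.3 -0.3  0.6] jig [[-96.4  -0.3 -29.3]] gap 0.0001 F [-15.8   6.5  10.4] q7 -1.64
```

```bash
python3 -m handwheel '[[[0,0,0],[-1,0,-4],0]]'
python3 -m handwheel '[[[0,0,0],[0,0,-5],0]]'
python3 - <<'E'
from h import *
go([*j2w([-97,0,0])[0][:2],-.028],-20.9)
E
```

```text
time: 16.85
tcp_pos: [0.5074, -0.2954, -0.0291]
eef_rot: [-2.017, 0.373, 2.03]
ft_force: [-7.0, 3.3, 1.5]
finger_gap: 0.0
time: 16.93
tcp_pos: [0.5071, -0.2953, -0.0297]
eef_rot: [-2.006, 0.371, 2.039]
ft_force: [-13.2, 6.5, 16.9]
finger_gap: 0.0003
t 16.9333 tcp [ 0.5071 -0.2953 -0.0297] turn [ 0.05  0.91 -0.13] shift now [-1.7 -0.3 -0.2] shift after turn [-1.7 -0.3 -0.3] jig [[-97.3  -0.3 -29.7]] gap 0.0003 F [-13.2   6.5  16.9] q7 -1.64
```

The upward force of 17 N suggests the fingertips are rubbing on the jig floor. That would mask the push, so I'll back off, raise a few mm and push again for a clean reading.

```bash
python3 -m handwheel '[[[0,0,0],[-1,0,3],0],[[0,0.9,0],[-4,0,3],0],[[0,0,0],[-1,0,0],0],[[0,0,0],[0,0,0],0]]'
python3 - <<'E'
from h import *
go([*j2w([-97,0,0])[0][:2],-.024],-20.9)
ps,ds=imaging.read_camera("scene")
cv2.imwrite("pics/i6s.png",cv2.resize(ps[240:300,380:460],None,fx=7,fy=7))
E
```

```text
time: 17.27
tcp_pos: [0.5081, -0.2953, -0.0224]
eef_rot: [-2.038, 0.376, 2.012]
ft_force: [0.2, 1.0, -0.4]
finger_gap: -0.0003
t 17.2667 tcp [ 0.5081 -0.2953 -0.0224] turn [ 0.09 -0.76 -0.1 ] shift now [1.6 0.1 0.7] shift after turn [1.6 0.1 0.7] jig [[-96.3   0.1 -22.4]] gap -0.0003 F [ 0.2  1.  -0.4] q7 -1.64
```

View pics/i6s.png

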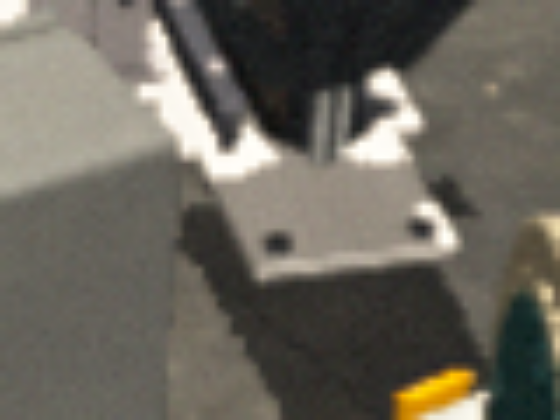

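```bash
python3 -m handwheel '[[[0,0,0],[0,0,-3],0],[[0,0,0],[0,0,-3],0]]'
python3 -m handwheel '[[[0,0.5,0],[0,0,-4],0],[[0,0.5,0],[0,0,-4],0]]'
python3 - <<'E'
from h import *
go([*j2w([-97,0,0])[0][:2],-.024],-20.9)
E
```

```text
time: 17.48
tcp_pos: [0.5082, -0.2953, -0.0232]
eef_rot: [-2.024, 0.374, 2.024]
ft_force: [-7.5, 3.3, 6.8]
finger_gap: -0.0001
time: 17.65
tcp_pos: [0.508, -0.2952, -0.0245]
eef_rot: [-2.025, 0.374, 2.023]
ft_force: [-7.4, 2.7, 6.0]
finger_gap: -0.0002
t 17.65 tcp [ 0.508  -0.2952 -0.0245] turn [ 0.07 -0.06 -0.12] shift now [-0.5  0.2  0.5] shift after turn [-0.5  0.2  0.5] jig [[-96.5   0.2 -24.5]] gap -0.0002 F [-7.4  2.7  6. ] q7 -1.64
```

```bash
python3 -m handwheel '[[[0,0.6,0],[-1,0,-7],0],[[0,0.6,0],[-1,0,-7],0]]'
python3 - <<'E'
from h import *
go([*j2w([-97,0,0])[0][:2],-.024],-20.9)
E
python3 -m handwheel '[[[0,0.6,0],[-1,0,-9],0],[[0,0.6,0],[-1,0,-9],0]]'
python3 - <<'E'
from h import *
go([*j2w([-97,0,0])[0][:2],-.024],-20.9)
E
```

```text
time: 17.82
tcp_pos: [0.5079, -0.2951, -0.0247]
eef_rot: [-2.017, 0.373, 2.029]
ft_force: [-11.9, 5.3, 10.4]
finger_gap: -0.0001
t 17.8167 tcp [ 0.5079 -0.2951 -0.0247] turn [ 0.05  0.32 -0.12] shift now [-0.7  0.2  0.4] shift after turn [-0.7  0.2  0.4] jig [[-96.6   0.2 -24.7]] gap -0.0001 F [-11.9   5.3  10.4] q7 -1.64
time: 17.98
tcp_pos: [0.5073, -0.2949, -0.0253]
eef_rot: [-2.001, 0.371, 2.043]
ft_force: [-14.8, 6.7, 11.7]
finger_gap: -0.0002
t 17.9833 tcp [ 0.5073 -0.2949 -0.0253] turn [ 0.01  1.18 -0.14] shift now [-1.3  0.2 -0.2] shift after turn [-1.3  0.2 -0.2] jig [[-97.2   0.2 -25.3]] gap -0.0002 F [-14.8   6.7  11.7] q7 -1.64
```

```bash
python3 -m handwheel '[[[0,1,0],[0,0,8],0],[[0,0,0],[0,0,15],0],[[0,0,0],[-20,0,15],0],[[0,0,0],[-38,0,10],0],[[0,0,0],[-40,0,0],0],[[0,0,0],[-40,0,0],0],[[0,0,0],[-40,0,0],0],[[0,0,0],[-40,30,0],0]]'
python3 - <<'E'
from h import *
go([*j2w([-97,0,0])[0][:2],-.024],-20.9)
p,d=imaging.read_camera("top");ps,ds=imaging.read_camera("scene")
np.savez("d4.npz",p=p,d=d,ps=ps,ds=ds)
overlay("top",p,(350,170,490,320),4,"pics/k1.png")
overlay("scene",ps,(360,190,460,290),6,"pics/k1s.png")
C=cloud("scene",ds);J=w2j(C.reshape(-1,3)).reshape(480,640,3)
k=(ps.max(2)<60)&(J[...,2]>11)&(J[...,2]<38)&(abs(J[...,1])<15)&(J[...,0]>-140)&(J[...,0]<30)
q=J[k];print(len(q),np.sort(q[:,0])[:10].round(1),q[:,0].max())
for t in("grip_tail","handle","channel_mouth","thumb_plate","lever_grip"):
  for c in("top","scene"): print(c,t,[(w2j(x["point"]).round(1).tolist(),round(x["score"],2)) for x in models.landmark_of(t,c)[:2]])
E
```

```text
time: 18.65
tcp_pos: [0.4548, -0.2929, 0.1852]
eef_rot: [-2.011, 0.356, 2.04]
ft_force: [1.0, 0.0, -0.9]
finger_gap: -0.0003
t 18.65 tcp [ 0.4548 -0.2929  0.1852] turn [0.57 0.86 0.27] shift now [208.5 -15.2 -53.3] shift after turn [209.2 -16.7 -50. ] jig [[-147.   -16.7  185.2]] gap -0.0003 F [ 1.   0.  -0.9] q7 -1.53
238 [-91.7 -90.7 -90.6 -89.4 -89.2 -88.7 -88.6 -88.4 -88.3 -87.6] 29.833389721500495
top grip_tail [([[-89.6, -0.8, 19.0]], 0.83), ([[-105.8, 140.0, 5.0]], 0.58)]
scene grip_tail [([[-84.6, -0.6, 17.9]], 0.77)]
top handle [([[-125.1, 187.9, -0.6]], 0.76), ([[-3.6, 5.5, 6.0]], 0.62)]
scene handle [([[-2.2, 3.8, 11.8]], 0.92)]
top channel_mouth [([[-68.0, 5.9, 10.9]], 0.95)]
scene channel_mouth [([[-69.0, 2.8, 8.5]], 0.86)]
top thumb_plate [([[-24.6, 153.1, 96.8]], 0.87), ([[48.4, 6.9, 6.3]], 0.53)]
scene thumb_plate [([[-27.2, 155.2, 102.1]], 0.61)]
top lever_grip [([[-0.4, 59.4, 158.9]], 0.65)]
scene lever_grip [([[-67.5, 3.0, 10.9]], 0.69), ([[2.0, 59.8, 157.1]], 0.66)]
```

View pics/k1.png

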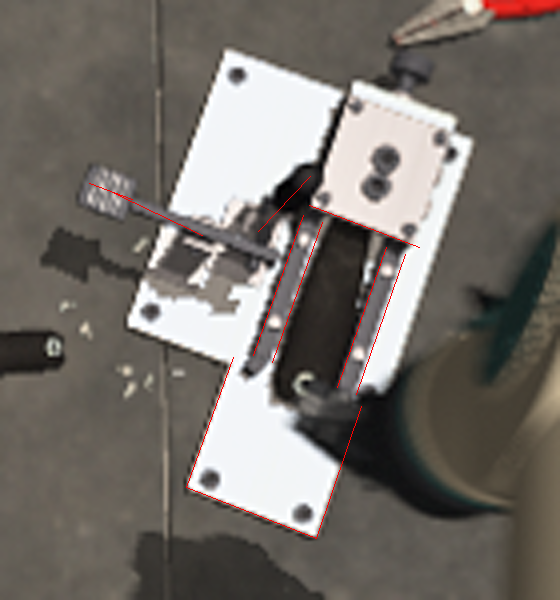

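View pics/k1s.png

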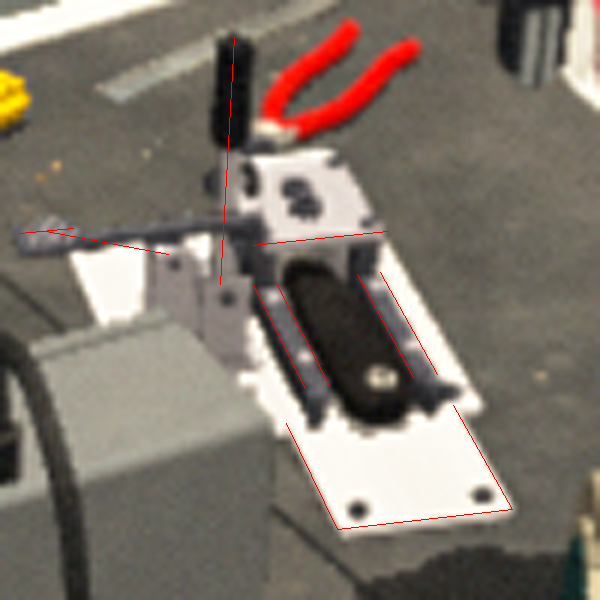

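The handle sits straight between the rails with its tail standing out about 17 mm (scene crop (380,410)). The tail position and the rise to 16 N without movement agree with the stop. The lever is up and the catch is hooked. Next, the thumb plate.

```bash
python3 -m handwheel '[[[0.5,0.8,0.2],[0,-28,-20],0],[[0,0,0],[0,-28,-20],0],[[0,0,0],[0,-28,-20],0],[[0,0,0],[0,-28,-20],0],[[0,0,0],[0,-28,-20],0],[[0,0,0],[5,-20,-14],0],[[0,0,0],[10,0,0],0],[[0,0,0],[0,0,0],0]]'
python3 - <<'E'
from h import *
go([*j2w([-25,153,0])[0][:2],.085],-20.9)
E
```

```text
time: 19.92
tcp_pos: [0.6191, -0.1846, 0.1587]
eef_rot: [-2.002, 0.384, 2.029]
ft_force: [-0.5, -0.8, -1.0]
finger_gap: 0.0003
t 19.9167 tcp [ 0.6191 -0.1846  0.1587] turn [-0.65  0.74 -0.16] shift now [ 73.6 -10.1  -8. ] shift after turn [73.7 -9.8 -7.2] jig [[-32.2 143.2 158.7]] gap 0.0003 F [-0.5 -0.8 -1. ] q7 -1.82
```

```bash
python3 -m handwheel '[[[-0.6,0.7,0],[10,-6,-4],0],[[0,0,0],[15,-4,-3],0],[[0,0,0],[15,0,0],0],[[0,0,0],[10,0,0],0],[[0,0,0],[0,0,0],0]]'
python3 - <<'E'
from h import *
go([*j2w([-25,153,0])[0][:2],.065],-20.9)
p,d=imaging.read_camera("top");ps,ds=imaging.read_camera("scene")
cv2.imwrite("pics/t1.png",cv2.resize(p[170:320,350:490],None,fx=4,fy=4))
cv2.imwrite("pics/t1s.png",cv2.resize(ps[180:290,330:440],None,fx=5,fy=5))
E
```

```text
time: 20.33
tcp_pos: [0.6262, -0.1801, 0.1044]
eef_rot: [-2.017, 0.381, 2.028]
ft_force: [-0.9, -0.7, 1.0]
finger_gap: 0.0001
t 20.3333 tcp [ 0.6262 -0.1801  0.1044] turn [-0.18  0.25 -0.31] shift now [39.4 -3.3 -2.3] shift after turn [39.4 -3.1 -2.2] jig [[-27.2 149.9 104.4]] gap 0.0001 F [-0.9 -0.7  1. ] q7 -1.84
```

View pics/t1s.png

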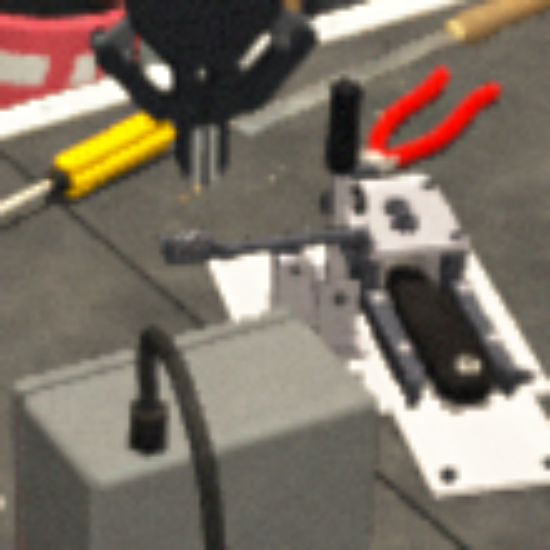

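```bash
python3 -m handwheel '[[[0,0,-0.3],[10,-4,-1],0],[[0,0,0],[10,-1,-1],0],[[0,0,0],[10,0,0],0],[[0,0,0],[8,0,0],0],[[0,0,0],[0,0,0],0]]'
python3 - <<'E'
from h import *
go([*j2w([-25,153,0])[0][:2],.022],-20.9)
E
```

```text
time: 20.85
tcp_pos: [0.633, -0.1782, 0.0674]
eef_rot: [-2.023, 0.378, 2.015]
ft_force: [0.3, 0.4, -0.4]
finger_gap: -0.0004
t 20.85 tcp [ 0.633  -0.1782  0.0674] turn [-0.33 -0.21  0.05] shift now [45.4  1.2  3.7] shift after turn [45.4  1.1  3.5] jig [[-21.5 154.1  67.4]] gap -0.0004 F [ 0.3  0.4 -0.4] q7 -1.85
```

```bash
python3 -m handwheel '[[[0,-0.2,0],[8,1,2],0],[[0,0,0],[8,0,1],0],[[0,0,0],[8,0,0],0]]'
python3 -m handwheel '[[[0,0,0],[8,0,0],0],[[0,0,0],[6,0,0],0],[[0,0,0],[5,0,0],0]]'
python3 - <<'E'
from h import *
go([*j2w([-25,153,0])[0][:2],.022],-20.9)
E
```

```text
time: 21.1
tcp_pos: [0.6326, -0.1766, 0.0436]
eef_rot: [-2.024, 0.375, 2.013]
ft_force: [-1.2, 0.6, 2.6]
finger_gap: -0.0003
time: 21.35
tcp_pos: [0.6359, -0.1754, 0.0273]
eef_rot: [-2.029, 0.373, 2.007]
ft_force: [-4.7, 7.6, 38.4]
finger_gap: -0.0002
t 21.35 tcp [ 0.6359 -0.1754  0.0273] turn [-0.27 -0.57  0.35] shift now [5.2 4.8 5.3] shift after turn [5.3 4.7 5.3] jig [[-19.8 157.7  27.3]] gap -0.0002 F [-4.7  7.6 38.4] q7 -1.86
```

End of travel, at 38 N. I'll retreat at once and look.

```bash
python3 -m handwheel '[[[0,0,0],[-10,0,0],0],[[0,0,0],[-20,0,0],0],[[0,0,0],[-30,0,0],0],[[0,0,0],[-38,-5,0],0],[[0,0,0],[-38,-5,0],0]]'
python3 - <<'E'
from h import *
go([*j2w([0,95,0])[0][:2],.17],-20.9)
p,d=imaging.read_camera("top");ps,ds=imaging.read_camera("scene")
np.savez("d5.npz",p=p,d=d,ps=ps,ds=ds)
cv2.imwrite("pics/t2s.png",cv2.resize(ps[180:290,330:440],None,fx=5,fy=5))
C=cloud("scene",ds);J=w2j(C.reshape(-1,3)).reshape(480,640,3)
k=(abs(J[...,0]+25)<20)&(abs(J[...,1]-152)<15)&(J[...,2]>30)&(J[...,2]<130);print("plate z",np.median(J[k][:,2]),k.sum())
k=(abs(J[...,0]+25)<14)&(abs(J[...,1]-75)<15)&(J[...,2]>60)&(J[...,2]<130);print("hook z",np.median(J[k][:,2]),J[k][:,2].max(),k.sum())
E
```

```text
time: 21.77
tcp_pos: [0.6314, -0.1661, 0.1571]
eef_rot: [-2.01, 0.374, 2.026]
ft_force: [0.2, -0.4, 0.1]
finger_gap: -0.0003
t 21.7667 tcp [ 0.6314 -0.1661  0.1571] turn [-0.29  0.45  0.13] shift now [-13.3  69.7 -27.5] shift after turn [-12.9  69.9 -27.3] jig [[-27.3 164.9 157.1]] gap -0.0003 F [ 0.2 -0.4  0.1] q7 -1.84
plate z 66.91343832187945 63
hook z 104.81797625273903 123.00116251308113 75
```

View pics/t2s.png

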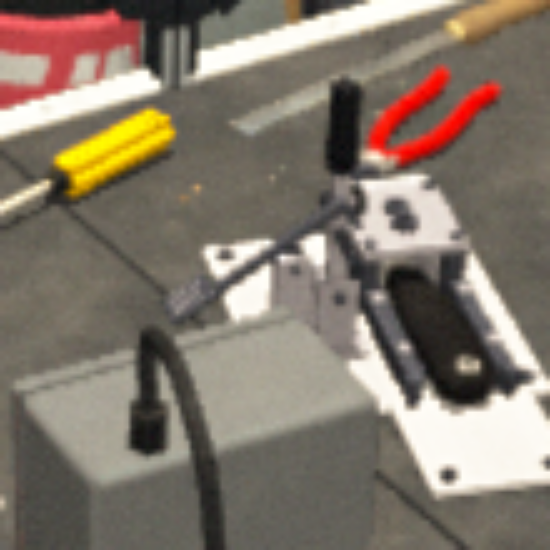

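The catch is pressed fully down (plate z 67 mm, hook raised), the lever is still upright and the handle hasn't moved. Next I bring the closed fingers to the +y side of the lever grip.

```bash
python3 -m handwheel '[[[0,0.4,0],[0,15,-9],0],[[0,0,0],[0,20,-9],0],[[0,0,0],[8,20,-8],0],[[0,0,0],[12,8,-2],0],[[0,0,0],[8,0,0],0],[[0,0,0],[0,0,0],0]]'
python3 - <<'E'
from h import *
go([*j2w([0,90,0])[0][:2],.117],-20.9)
ps,ds=imaging.read_camera("scene")
cv2.imwrite("pics/l1s.png",cv2.resize(ps[160:290,330:440],None,fx=4.6,fy=4.6))
E
```

```text
time: 22.37
tcp_pos: [0.6391, -0.2433, 0.1288]
eef_rot: [-2.032, 0.379, 2.008]
ft_force: [-0.4, 1.2, 0.0]
finger_gap: -0.0
t 22.3667 tcp [ 0.6391 -0.2433  0.1288] turn [-0.27 -0.68  0.05] shift now [11.7  5.5  7.6] shift after turn [11.8  5.4  7.5] jig [[  7.5  95.4 128.8]] gap -0.0 F [-0.4  1.2  0. ] q7 -1.74
```

View pics/l1s.png

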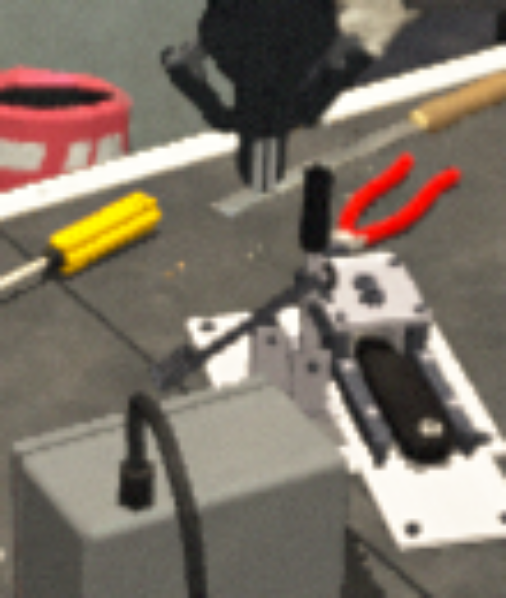

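```bash
python3 -m handwheel '[[[0,-0.6,0],[6,3,4],0],[[0,0,0],[6,6,3],0],[[0,0,0],[0,8,0],0],[[0,0,0],[0,8,0],0]]'
python3 - <<'E'
from h import *
go([*j2w([0,35.5,0])[0][:2],.113],-20.9)
E
```

```text
time: 22.75
tcp_pos: [0.6242, -0.257, 0.1148]
eef_rot: [-2.021, 0.362, 2.023]
ft_force: [2.4, 3.5, 2.8]
finger_gap: 0.0001
t 22.75 tcp [ 0.6242 -0.257   0.1148] turn [0.22 0.12 0.39] shift now [ 1.6 41.8 -1.4] shift after turn [ 1.8 41.8 -1.6] jig [[ -1.6  77.3 114.8]] gap 0.0001 F [2.4 3.5 2.8] q7 -1.71
```

```bash
python3 -m handwheel '[[[0,0,0.4],[0,9,0],0],[[0,0,0],[0,9,0],0],[[0,0,0],[0,9,0],0],[[0,0,0],[0,9,0],0]]'
python3 - <<'E'
from h import *
go([*j2w([0,-4.2,0])[0][:2],.0906],-20.9)
E
```

```text
time: 23.08
tcp_pos: [0.6126, -0.2874, 0.115]
eef_rot: [-2.024, 0.357, 2.026]
ft_force: [0.9, 4.1, -0.7]
finger_gap: -0.0002
t 23.0833 tcp [ 0.6126 -0.2874  0.115 ] turn [0.51 0.1  0.36] shift now [24.1 49.1 -1.2] shift after turn [24.4 49.  -1.6] jig [[ -1.6  44.8 115. ]] gap -0.0002 F [ 0.9  4.1 -0.7] q7 -1.66
```

```bash
python3 -m handwheel '[[[0.5,0,0.3],[2,10,-0.5],0],[[0,0,0],[4,10,-0.5],0],[[0,0,0],[5,10,0],0],[[0,0,0],[6,10,0],0],[[0,0,0],[6,9,0],0]]'
python3 - <<'E'
from h import *
go([*j2w([0,-31.9,0])[0][:2],.0541],-20.9)
ps,ds=imaging.read_camera("scene")
cv2.imwrite("pics/l2s.png",cv2.resize(ps[160:290,330:440],None,fx=4.6,fy=4.6))
E
```

```text
time: 23.5
tcp_pos: [0.5946, -0.3386, 0.0918]
eef_rot: [-2.022, 0.373, 2.021]
ft_force: [0.8, 4.0, 1.2]
finger_gap: -0.0
t 23.5 tcp [ 0.5946 -0.3386  0.0918] turn [-0.08 -0.01  0.06] shift now [37.7 22.5 -0.1] shift after turn [37.7 22.4 -0. ] jig [[-0.  -9.5 91.8]] gap -0.0 F [0.8 4.  1.2] q7 -1.6
```

View pics/l2s.png

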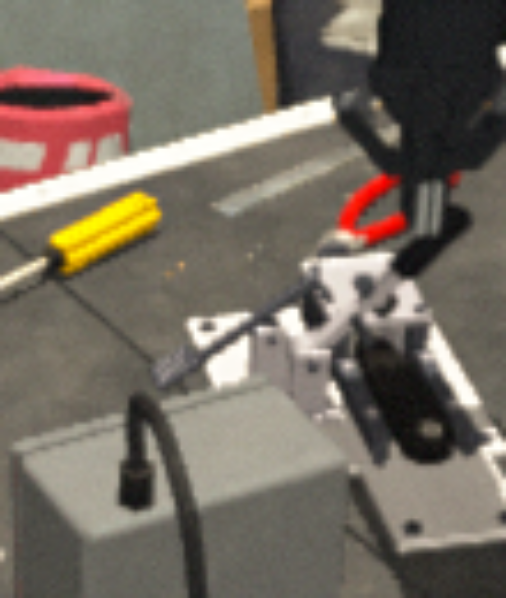

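The lever has swung past 45° with the fingertip on its grip (crop (430,235)). I continue the arc downward.

```bash
python3 -m handwheel '[[[0,0,0],[9,7,0],0],[[0,0,0],[10,6,0],0],[[0,0,0],[10,5,0],0],[[0,0,0],[10,4,0],0]]'
python3 - <<'E'
from h import *
go([*j2w([0,-43,0])[0][:2],.013],-20.9)
E
```

```text
time: 23.88
tcp_pos: [0.5838, -0.3677, 0.0501]
eef_rot: [-2.022, 0.384, 2.02]
ft_force: [0.7, 2.2, 1.9]
finger_gap: -0.0002
t 23.8833 tcp [ 0.5838 -0.3677  0.0501] turn [-0.33 -0.1  -0.28] shift now [37.1  2.4  0.2] shift after turn [37.1  2.5  0.2] jig [[  0.2 -40.5  50.1]] gap -0.0002 F [0.7 2.2 1.9] q7 -1.57
```

```bash
python3 -m handwheel '[[[0,0,0],[8,1.5,0],0],[[0,0,0],[8,1,0],0],[[0,0,0],[8,0,0],0]]'
python3 -m handwheel '[[[0,0,0],[6,0,0],0],[[0,0,0],[5,0,0],0]]'
python3 - <<'E'
from h import *
go([*j2w([0,-43,0])[0][:2],.013],-20.9)
E
```

```text
time: 24.13
tcp_pos: [0.5813, -0.3743, 0.0228]
eef_rot: [-2.022, 0.39, 2.021]
ft_force: [-0.1, -1.1, 3.4]
finger_gap: 0.0002
time: 24.3
tcp_pos: [0.5813, -0.3754, 0.0141]
eef_rot: [-2.022, 0.392, 2.022]
ft_force: [-14.3, 9.5, 59.2]
finger_gap: 0.0
t 24.3 tcp [ 0.5813 -0.3754  0.0141] turn [-0.46 -0.11 -0.6 ] shift now [ 1.1 -5.6  0.6] shift after turn [ 1.1 -5.6  0.6] jig [[  0.6 -48.6  14.1]] gap 0.0 F [-14.3   9.5  59.2] q7 -1.58
```

A hard end was reached, with a short 59 N peak at the wrist. I'll retreat up and check the lever angle and the handle.

```bash
python3 -m handwheel '[[[0,0,0],[-8,0,0],0],[[0,0,0],[-20,0,0],0],[[0,0,0],[-30,0,0],0],[[0,0,0],[-38,0,0],0],[[0,0,0],[-40,0,20],0],[[0,0,0],[-40,10,35],0],[[0,0,0],[-20,10,35],0],[[0,0,0],[0,10,35],0]]'
python3 -m handwheel '[[[0,0,0],[0,20,35],0],[[0,0,0],[0,20,30],0],[[0,0,0],[0,0,0],0]]'
python3 - <<'E'
from h import *
go([*j2w([0,-43,0])[0][:2],.013],-20.9)
p,d=imaging.read_camera("top");ps,ds=imaging.read_camera("scene")
np.savez("d6.npz",p=p,d=d,ps=ps,ds=ds)
cv2.imwrite("pics/f1.png",cv2.resize(p[170:320,350:490],None,fx=4,fy=4))
cv2.imwrite("pics/f1s.png",cv2.resize(ps[180:290,330:440],None,fx=5,fy=5))
for c,dd in(("scene",ds),("top",d)):
    J=w2j(cloud(c,dd).reshape(-1,3))
    for lo in range(-80,60,10):
        s=J[(abs(J[:,0])<5)&(J[:,1]>=lo)&(J[:,1]<lo+10)&(J[:,2]>15)&(J[:,2]<110)]
        if len(s): print(c,lo+5,len(s),"top z",np.percentile(s[:,2],90).round(1))
for t in("lever_grip","grip_tail","handle"):
  for c in("top","scene"): print(c,t,[(w2j(x["point"]).round(1).tolist(),round(x["score"],2)) for x in models.landmark_of(t,c)[:2]])
E
```

```text
time: 24.97
tcp_pos: [0.4656, -0.3543, 0.202]
eef_rot: [-2.026, 0.383, 2.031]
ft_force: [0.1, 0.1, -0.6]
finger_gap: 0.0001
time: 25.22
tcp_pos: [0.38, -0.3687, 0.2036]
eef_rot: [-2.022, 0.389, 2.036]
ft_force: [-1.0, 0.6, -1.1]
finger_gap: -0.0001
t 25.2167 tcp [ 0.38   -0.3687  0.2036] turn [ 0.05  0.24 -0.9 ] shift now [ 188.6  -74.  -190.6] shift after turn [ 190.6  -71.1 -189.8] jig [[-189.8 -114.2  203.6]] gap -0.0001 F [-1.   0.6 -1.1] q7 -1.36
scene -75 5 top z 56.8
scene -65 8 top z 57.2
scene -55 10 top z 57.1
scene -45 3 top z 57.9
scene -35 8 top z 56.9
scene -25 15 top z 54.2
scene -15 9 top z 53.6
scene -5 14 top z 56.8
scene 5 12 top z 58.1
scene 15 12 top z 52.9
scene 25 11 top z 52.6
scene 35 14 top z 51.5
scene 45 8 top z 55.7
scene 55 2 top z 54.4
top -75 10 top z 54.9
top -65 18 top z 56.4
top -55 16 top z 56.3
top -45 19 top z 55.6
top -35 16 top z 58.8
top -25 22 top z 56.1
top -15 18 top z 51.6
top -5 15 top z 56.6
top 5 20 top z 57.2
top 15 18 top z 53.9
top 25 22 top z 51.8
top 35 21 top z 51.0
top 45 15 top z 55.4
top 55 13 top z 56.8
top lever_grip [([[0.6, -54.1, 43.9]], 0.71)]
scene lever_grip [([[0.7, -51.5, 44.4]], 0.64)]
top grip_tail [([[-88.2, -0.1, 14.6]], 0.95), ([[-106.4, 138.0, 4.6]], 0.63)]
scene grip_tail [([[-89.3, 0.8, 24.3]], 0.62)]
top handle [([[-127.6, 191.6, 0.2]], 0.91), ([[-0.8, 5.4, 2.7]], 0.62)]
scene handle [([[-67.1, -0.4, 6.9]], 0.59), ([[-4.3, 3.0, 11.3]], 0.5)]
```

View pics/f1s.png

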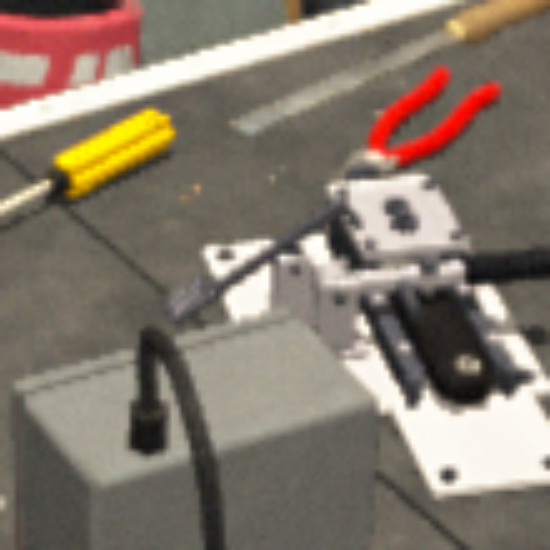

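View pics/f1.png

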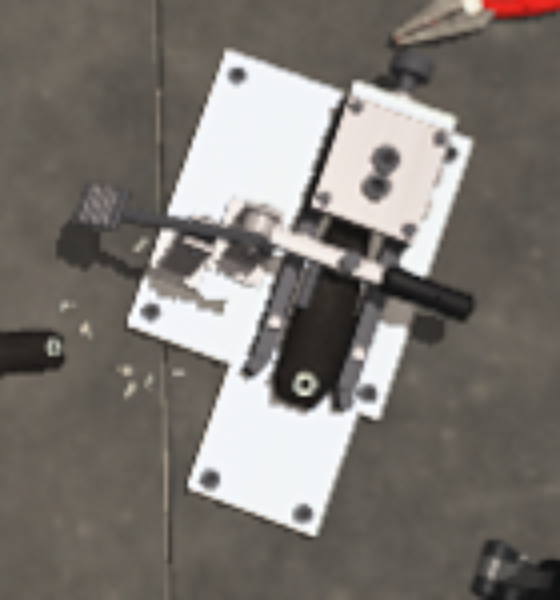

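```bash
python3 - <<'E'
from h import *
A=np.load("d5.npz")["ps"];B=np.load("d6.npz")["ps"]
g=lambda x:cv2.cvtColor(x,cv2.COLOR_BGR2GRAY).astype(np.float32)
t=g(A)[246:262,414:434];r=cv2.matchTemplate(g(B)[240:268,408:440],t,cv2.TM_CCOEFF_NORMED);print(cv2.minMaxLoc(r))
D0=np.load("d0.npz");
for n,(u0,v0,u1,v1) in {"tin":(274,198,308,232),"punch":(290,244,308,264),"bottle":(302,138,340,200)}.items():
    T=g(D0["p"])[v0:v1,u0:u1];r=cv2.matchTemplate(g(np.load("d6.npz")["p"])[v0-6:v1+6,u0-6:u1+6],T,cv2.TM_CCOEFF_NORMED);print(n,cv2.minMaxLoc(r)[1],cv2.minMaxLoc(r)[3])
o=manip.observe();print(o["time"],o["ft_force"],np.abs(o["joint_velocities"]).max())
E
```

```text
(-0.0686899796128273, 0.984592854976654, (9, 1), (6, 6))
tin 0.9989185333251953 (6, 6)
punch 0.8939052820205688 (6, 6)
bottle 0.9998463988304138 (6, 6)
25.6167 [-0.74846324 -0.22068192 -0.19352317] 0.00547275074800096
```

The tail hasn't shifted since the push (0 px). The tin, punch and bottle are in place, the lever is level on the grip, and the arm is clear.

```bash
python3 -c "
from rig import manip
print(manip.close_job())"
```

```text
the job is handed in; nothing more can be done
None
```

I loaded the handle bracket first, pushed it home on its tail, pressed the thumb catch fully down and swung the lever down onto the grip. The robot is clear of everything, and I handed the job in at about 25.6 s. The hand-in reports no verdict.

**Checks that agreed**
- **Handle home:** The tail push rose to about 17 N with no further movement, against a shoe drag of 4 to 8 N. That puts the bracket tip near jig x = +80 mm, with the tail standing out about 17 mm. The stop itself is hidden, so this is worked out from force and tail position rather than seen.
- **Handle not disturbed:** A picture match before and after closing the lever shows no shift of the tail, to within 1 px.
- **Lever down:** In both cameras it lies level, with the top of the grip at about 56 mm. That is about 1.57 rad, give or take 0.02.
- **Other things:** The grease tin, punch and bottle are where they were, to within 1 px.

**Checks that failed or disagreed**
- **Tool height:** The reported TCP lies about 40 mm beyond the real fingertips. My first grasp therefore closed on air above the handle, and I corrected for this in every later move.
- **Jig position:** The landmark network's jig pose was about 4 mm off sideways from the edges seen in the pictures. I used the edges.
- **Fingertips on the jig floor:** They rubbed on it during the first tail push, so I raised them and repeated the push for a clean reading.
- **Force peaks:** The end stops came up sharply, with wrist peaks of 38 N at the catch and 59 N at the lever. Both were under the 120 N wrist limit and acted through the fingertips. I couldn't measure the contact forces themselves.

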